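Put the twine away in the push-push drawer

TASK

The potting workshop is over. First lay the hand trowel flat in the grey tool tray, out of the drawer's way; then press the handleless drawer so that it springs open, take every twine spool off its post and put it in the open drawer. Last, press the drawer shut, let go and make sure it stays shut; do not shift the two flower pots.

Things in the scene. Friction and masses are not known exactly. Their poses are not given: they have to be found in the camera images.
- drawer (a joint): Push-push drawer, m: 0.012 = shut and caught, 0.151 = fully open towards the robot, 0 = pressed in to the stop. To open: press the front 10 to 11 mm in from shut (8 to 12 N) and let go; it springs out in about 2 s. To shut: push it in until it stops (about 9 mm past shut) and let go; it returns to 0.012, caught. Pressed less, it does not change over: shut stays shut, open springs out.
- drawer_front (a point): Centre of the moving drawer's handleless wood front: 294 wide (y), 68 high (6 to 74 mm above the table), 12 mm thick. x points into the case (the way to press), z up. Shut, the front's face stands 14 mm proud of the fixed plywood case, which is 205 deep (x), 294 wide, 88 mm high; its opening reaches up to 80 mm above the table.
- drawer_in (a point): Centre of the drawer's inner floor (15 mm above the table), moving with it; axes as drawer_front. Inside: 144 (x) by 264 mm (y); side and rear walls 40 mm above this floor, front 59 mm. The whole inside is clear of the case when fully open.
- spool1_mid (a point): Centre of a twine-wound wooden spool (may be absent): eight-sided ring 58 mm across flats, 50 mm high, 24 mm hole along its z, about 120 g. Its x, y and the diagonals between point at flats. Starts with z up round a post of the stand, centre 37 mm above the table.
- spool2_mid (a point): Centre of a twine-wound wooden spool (may be absent): eight-sided ring 58 mm across flats, 50 mm high, 24 mm hole along its z, about 120 g. Its x, y and the diagonals between point at flats. Starts with z up round a post of the stand, centre 37 mm above the table.
- spool3_mid (a point): Centre of a twine-wound wooden spool (may be absent): eight-sided ring 58 mm across flats, 50 mm high, 24 mm hole along its z, about 120 g. Its x, y and the diagonals between point at flats. Starts with z up round a post of the stand, centre 37 mm above the table.
- spool4_mid (a point): Centre of a twine-wound wooden spool (may be absent): eight-sided ring 58 mm across flats, 50 mm high, 24 mm hole along its z, about 120 g. Its x, y and the diagonals between point at flats. Starts with z up round a post of the stand, centre 37 mm above the table.
- stand_mid (a point): Centre of the underside of the fixed spool stand: wood base 300 (x) x 70 (y) x 12 mm, four upright posts along x at -108, -36, 36, 108 mm, 14 mm thick, tops 74 mm above the table (12 mm above a spool's top). Lift spools straight up off them.
- trowel_grip (a point): Balance point on the hand trowel's handle, 14 mm above what it lies on. x points to the blade, z up. Black handle 30 wide, 28 mm high, from 92 mm behind to 28 mm ahead of here; steel blade up to 70 mm wide, 4 mm thick, tip 163 mm ahead; about 220 g. Starts lying on the bench across the drawer's path.
- tray_in (a point): Centre of the inner floor (4 mm above the table) of the grey tool tray, a fixed open box 310 (x) x 135 (y) x 32 mm high with walls 4 mm thick. The trowel fits lying along x, either way round.
- pot_a: Terracotta pot, 84 mm wide, 75 mm high, origin under its centre: a bystander.
- pot_b: Terracotta pot, 72 mm wide, 65 mm high, origin under its centre: a bystander.
Things that resemble listed ones, but are neither listed nor needed, are in the scene too. Leave any pink look-alike of the part that bears spool2_mid alone. What is shaped like the part that bears spool1_mid but red is not meant.

How it is judged:
On the way, in this order (a step that is already met when the one before it is completed fails the run):
1. the trowel lies flat in the tray, let go (x of trowel_grip in the frame of tray_in between -0.095 and 0.095 m and y of trowel_grip in the frame of tray_in between -0.06 and 0.06 m and z of trowel_grip in the frame of tray_in between 0 and 0.03 m and angle between trowel_grip's own z axis and vertical below 0.12 rad and contact force between the fingers and trowel below 0.5 N), for 0.2 s.
2. the drawer has sprung fully open (value of joint drawer above 0.1415 m), for 0.2 s.
3. all the spools are in the open drawer, let go (x of spool1_mid in the frame of drawer_in between -0.06 and 0.06 m and y of spool1_mid in the frame of drawer_in between -0.125 and 0.125 m and z of spool1_mid in the frame of drawer_in between 0.01 and 0.045 m and contact force between the fingers and spool1 below 0.5 N and x of spool2_mid in the frame of drawer_in between -0.06 and 0.06 m and y of spool2_mid in the frame of drawer_in between -0.125 and 0.125 m and z of spool2_mid in the frame of drawer_in between 0.01 and 0.045 m and contact force between the fingers and spool2 below 0.5 N and x of spool3_mid in the frame of drawer_in between -0.06 and 0.06 m and y of spool3_mid in the frame of drawer_in between -0.125 and 0.125 m and z of spool3_mid in the frame of drawer_in between 0.01 and 0.045 m and contact force between the fingers and spool3 below 0.5 N and x of spool4_mid in the frame of drawer_in between -0.06 and 0.06 m and y of spool4_mid in the frame of drawer_in between -0.125 and 0.125 m and z of spool4_mid in the frame of drawer_in between 0.01 and 0.045 m and contact force between the fingers and spool4 below 0.5 N and value of joint drawer above 0.13 m), for 0.2 s.
4. the drawer is shut and caught, with nothing touching it (value of joint drawer between 0.0065 and 0.0165 m and velocity of joint drawer between -0.01 and 0.01 m/s and contact force between each of the arm, the fingers and drawer below 0.5 N), for 0.5 s.
At the end, for the whole second after the job is handed in: Trowel flat (0.12 rad) in the tray, grip point within 95 mm (x), 60 mm (y) of its centre; each spool's centre within 60 mm (x), 125 mm (y) of the drawer's centre, 10 to 45 mm above its floor; drawer at rest, untouched, within 5 mm of 0.012.012 (all of step 1 and all of step 4 and x of spool1_mid in the frame of drawer_in between -0.06 and 0.06 m and y of spool1_mid in the frame of drawer_in between -0.125 and 0.125 m and z of spool1_mid in the frame of drawer_in between 0.01 and 0.045 m and contact force between the fingers and spool1 below 0.5 N and x of spool2_mid in the frame of drawer_in between -0.06 and 0.06 m and y of spool2_mid in the frame of drawer_in between -0.125 and 0.125 m and z of spool2_mid in the frame of drawer_in between 0.01 and 0.045 m and contact force between the fingers and spool2 below 0.5 N and x of spool3_mid in the frame of drawer_in between -0.06 and 0.06 m and y of spool3_mid in the frame of drawer_in between -0.125 and 0.125 m and z of spool3_mid in the frame of drawer_in between 0.01 and 0.045 m and contact force between the fingers and spool3 below 0.5 N and x of spool4_mid in the frame of drawer_in between -0.06 and 0.06 m and y of spool4_mid in the frame of drawer_in between -0.125 and 0.125 m and z of spool4_mid in the frame of drawer_in between 0.01 and 0.045 m and contact force between the fingers and spool4 below 0.5 N).
It fails at once if the larger pot is shifted by more than 30 mm (distance of pot_a from where it was at the start of the episode above 0.03 m).
It fails at once if the smaller pot is shifted by more than 30 mm (distance of pot_b from where it was at the start of the episode above 0.03 m).
Of spool1, spool2, spool3, spool4 only 2 to 4 are there at a start; the rules pass over those that are not, and their reading is None.
At some moment in a run one of trowel may be knocked a few centimetres aside while the robot is not near it.
Once in a run the grip may slacken for a moment while it holds something.
It also fails if it takes over 210 s, if anything falls off the work surface, if the arm or the gripper's body presses on something with over 40 N, if the wrist force passes 120 N, or if a joint passes its speed limit or range.

ROBOT

A 6-joint arm with a two-finger parallel gripper is mounted at the origin on the work surface. World frame = base frame: x ahead of the robot, y to its left, z up, the work surface at z = 0. Lengths are in m, angles in rad, forces in N, time in s.
With the tool pointing down it reaches from about 0.225 to 0.875 m from the base axis. Payload 3.4 kg.
Tool frame: the origin (TCP) lies midway between the tips of the shut fingers; the grasp point (between the pads) lies 19 mm behind it (pinch_z is the distance from the TCP to the grasp point, in m); z points along the fingers, y is the line along which they close (so a half turn about z gives the same grasp; the last joint's range is limited). The gripper opens to 85 mm and grips with 20 to 120 N. Pads are 22 mm wide; open, the fingers measure 114 mm over their backs; the gripper's body (76 mm by 85 mm) begins 54 mm behind the grasp point. The pads swing forward as they close: fully open they stand 13 mm farther back than shut.
Start: joints at [-1.461, 0.276, 1.505, -0, 1.361, -0.121], TCP at [0.132, -0.56, 0.231] pointing down, gripper open.
Joint ranges: [-2.89, 2.89], [-0.75, 2.08], [0.22, 2.7], [-1.18, 4.32], [0.11, 2.71], [-2.7, 2.7]. Speed limits (rad/s): [2.57, 2.57, 3.14, 3.14, 3.14, 3.14].

INTERFACE

Orientations are given as a unit quaternion [w, x, y, z].
In Python, from rig import get_state, get_image, sign_off, pinch_z gives the robot as it stands.
- The arm moves only by the tool send_rows, never from a script. Its argument "steps" is one flat list of numbers, 5 for each row, row after row: the gripper's target within -1 to 1 (fully open at 1, half-way at 0, shut at -1), then the shift along the tool's x, y, z in cm, then the turn about the tool's z in degrees. In form: [gripper, x, y, z, roll, gripper, x, y, z, roll, ...]. A call has 1 to 12 rows; each row shifts and turns the commanded pose from where the row before left it, along the tool's axes as they then stand; what a row does not reach is not made up. A row lasts 1/10 s, in which the tool goes at most 50 mm and 8.59 degrees, less where a joint would pass 70% of its speed; a pose out of reach is approached as far as the arm can. A call is refused whole if a number of a shift passes 5 or a number of a turn 8.59, either way. A call with a gripper value outside its range is refused whole. The fingers move at their own pace and stop on an object; "newtons" is the grip in N (left out, the last holds). Time passes only in rows, so rows that do not move let the fingers close. It gives the time, the measured TCP pose, the force, the opening and the grip force at its end, in the units of the state.
- get_state(): the state, without advancing time (a new reading comes with each control period).
- get_image(name): name is "scene" or "top" or "wrist"; returns a dict with "color" (480x640x3 uint8, red, green, blue), "mtx" (3x3 intrinsics, pixels), "T" (4x4, takes a point from camera to world coordinates); the wrist camera has in their place "mount" (4x4, takes a point from camera to tool coordinates, whose origin is the TCP and whose axes are the flange's). Camera axes: x right, y down, z forward; pixel columns grow to the right and rows downward; lengths in m; the calibration is good to about 2 mm. A picture is of the moment at which its call begins: read the wrist's pose just before it. There is no depth.
- sign_off(): hands the job in; it is judged then, once.
The state is a dict: "clock": time; "qpos": joint angles; "qd": joint speeds; "effort": joint torques, N m; "position": TCP position; "ee_rot": TCP orientation; "contact_force": force on the tool from outside, world axes, zero at the start; "moment": the same for the moment, N m; "width": finger opening in m; "gripper_force": force on a finger pad.
Only numpy, scipy, OpenCV 4.12 (cv2) and the standard library are available. Lean on these libraries where they do the work, as an engineer would, in place of code of your own. Each camera call takes 0.05 s, during which the arm holds its last target. There are 200 camera calls.

## Working session

There is one attempt and no reset: what is moved stays moved. The work goes in short steps, Python scripts to look and compute and a tool call to move; the robot and the scene stay as the last step left them, time stands still between calls to the robot, and variables do not carry over. Pictures are saved under pics/ and viewed, at most 14 in all, crops included, and the job is handed in when it is done.

Besides the shell and the picture viewer there is one more tool, called after "Call:" by a JSON object that holds its "fn" and its "kwargs". send_rows: Moves the arm, as the interface text tells. Its arguments: {"type":"object","properties":{"steps":{"type":"array"},"newtons":{"type":"number"}},"required":["steps"]}

```bash
mkdir -p pics; cat > h.py <<'E'
import numpy as np, cv2
from rig import get_state,get_image,sign_off,pinch_z
def save(n,im): cv2.imwrite('pics/'+n+'.png',cv2.cvtColor(im,cv2.COLOR_RGB2BGR))
def ray(d,u,v,z):
    "pixel -> world point on plane z"
    K=d['mtx'];T=d['T'];r=T[:3,:3]@np.linalg.solve(K,[u,v,1.]);o=T[:3,3]
    return o+r*(z-o[2])/r[2]
def proj(d,p):
    T=np.linalg.inv(d['T']);c=T[:3,:3]@np.array(p)+T[:3,3];q=d['mtx']@c;return q[:2]/q[2]
E
python3 - <<'E'
from h import *
s=get_state();print(s, pinch_z)
for n in('scene','top'):
    d=get_image(n);save(n,d['color']);print(n,d['mtx'],d['T'])
    np.save(n+'.npy',d,allow_pickle=True)
E
```

```text
{'clock': 0.0, 'qpos': array([-1.46095437e+00,  2.76602472e-01,  1.50612845e+00, -8.81761815e-06,
        1.36066240e+00, -1.21039142e-01]), 'qd': array([-0.00091767, -0.00062269,  0.00163987,  0.0007567 ,  0.00062259,
        0.00096905]), 'effort': array([ 1.18726341e-03, -4.16772437e+01, -2.45799690e+01, -1.58373376e-05,
        1.10379842e-02,  5.66095181e-06]), 'position': array([ 0.13149349, -0.55923649,  0.23043729]), 'ee_rot': array([-9.00344905e-04,  9.93343628e-01,  1.15185186e-01,  7.29651970e-07]), 'contact_force': array([-0.98459753,  0.43162795,  0.53783206]), 'moment': array([ 0.02146868, -0.00643394,  0.01393725]), 'gripper_force': 0.0, 'width': 0.08548669060705652} 0.0187
scene [[552.10985391   0.         325.18526167]
 [  0.         552.10985391 243.34060419]
 [  0.           0.           1.        ]] [[-8.25581786e-01  4.77267043e-01 -3.01049639e-01  9.11734179e-01]
 [ 5.64281845e-01  6.99070728e-01 -4.39188020e-01  5.69826031e-01]
 [ 8.45022635e-04 -5.32462475e-01 -8.46453187e-01  1.21321437e+00]
 [ 0.00000000e+00  0.00000000e+00  0.00000000e+00  1.00000000e+00]]
top [[470.2827025    0.         324.62458543]
 [  0.         470.2827025  239.16438624]
 [  0.           0.           1.        ]] [[ 0.0049725  -0.99648283  0.08364953  0.43411977]
 [-0.99996729 -0.0044213   0.00677329 -0.05183366]
 [-0.00637962 -0.08368047 -0.99647222  0.93272788]
 [ 0.          0.          0.          1.        ]]
```

View pics/top.png

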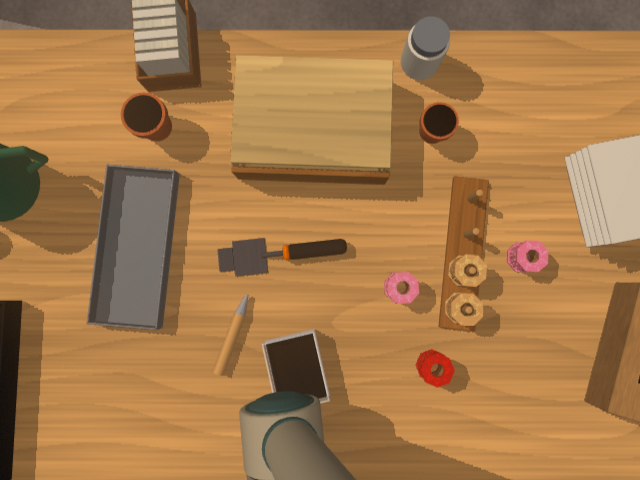

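View pics/scene.png

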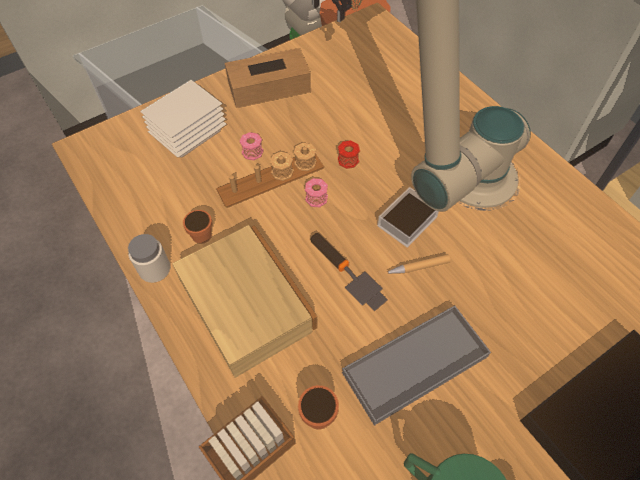

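The top view shows two tan spools on the stand at (468,270) and (465,309); the other two posts are empty. The trowel's black handle is at (317,249), its orange ferrule at (287,252) and its blade at (245,257). The tray is at (135,247), the drawer front along (233–390,172), and the pots at (145,115) and (439,121).

Things that could be mistaken for targets:
- Pink spools at (402,288) and (528,257)
- Red spool at (435,369)
- Dibber at (232,335)
- Slate box at (297,368)

I choose the tan pair on the posts, and the black-handled trowel.

```bash
cat > m.py <<'E'
from h import *
d=np.load('top.npy',allow_pickle=True).item();im=d['color'];hsv=cv2.cvtColor(im,cv2.COLOR_RGB2HSV)
def crop(m,x0,y0,x1,y1):
    o=np.zeros_like(m);o[y0:y1,x0:x1]=m[y0:y1,x0:x1];return o.astype(np.uint8)
def big(m):
    m=cv2.morphologyEx(m,cv2.MORPH_OPEN,np.ones((3,3),np.uint8))
    return max(cv2.findContours(m,0,2)[0],key=cv2.contourArea)
def rect(name,m,z):
    c=big(m);r=cv2.minAreaRect(c);b=cv2.boxPoints(r);P=np.array([ray(d,u,v,z)[:2] for u,v in b])
    e=P[1]-P[0],P[2]-P[1];L=[np.linalg.norm(x) for x in e];k=int(np.argmax(L))
    print(name,'pix',np.round(r[0],1),'centre',P.mean(0).round(4),'sizes',np.round(L,4),'long yaw deg',round(np.degrees(np.arctan2(e[k][1],e[k][0]))%180,1))
H,S,V=hsv[...,0],hsv[...,1],hsv[...,2]
rect('handle',crop(V<75,288,225,360,275),.014)
rect('orange',crop((S>200)&(V>150)&(H<14),270,235,300,270),.014)
rect('blade',crop((S<90)&(V<130),210,225,275,290),.004)
rect('tray',crop((S<70)&(V<150),80,155,190,340),.02)
# stand
rect('stand',crop((S>110)&(V<175)&(V>60),438,170,492,335),.012)
for n,(x0,y0,x1,y1) in dict(potA=(115,85,172,145),potB=(415,98,462,146)).items():
    rect(n,crop((S>150)&(H<12)&(V>80),x0,y0,x1,y1),.07)
E
python3 m.py
python3 - <<'E'
from h import *
d=np.load('top.npy',allow_pickle=True).item();im=d['color']
a=cv2.resize(im[160:340,430:550],None,fx=3.3,fy=3.3,interpolation=2)
b=cv2.resize(im[150:330,215:400],None,fx=2.1,fy=2.1,interpolation=2)
h=max(len(a),len(b));o=np.zeros((h,a.shape[1]+b.shape[1],3),np.uint8);o[:len(a),:a.shape[1]]=a;o[:len(b),a.shape[1]:]=b;save('crop1',o);print(o.shape,a.shape)
E
```

```text
handle pix [317.6 248.6] centre [ 0.4927 -0.0319] sizes [0.1119 0.0282] long yaw deg 96.6
(594, 784, 3) (594, 396, 3)Traceback (most recent call last):
  File "m.py", line 14, in <module>
    rect('orange',crop((S>200)&(V>150)&(H<14),270,235,300,270),.014)
    ~~~~^^^^^^^^^^^^^^^^^^^^^^^^^^^^^^^^^^^^^^^^^^^^^^^^^^^^^^^^^^^^
  File "m.py", line 9, in rect
    c=big(m);r=cv2.minAreaRect(c);b=cv2.boxPoints(r);P=np.array([ray(d,u,v,z)[:2] for u,v in b])
  File "m.py", line 7, in big
    return max(cv2.findContours(m,0,2)[0],key=cv2.contourArea)
ValueError: max() iterable argument is empty
```

View pics/crop1.png

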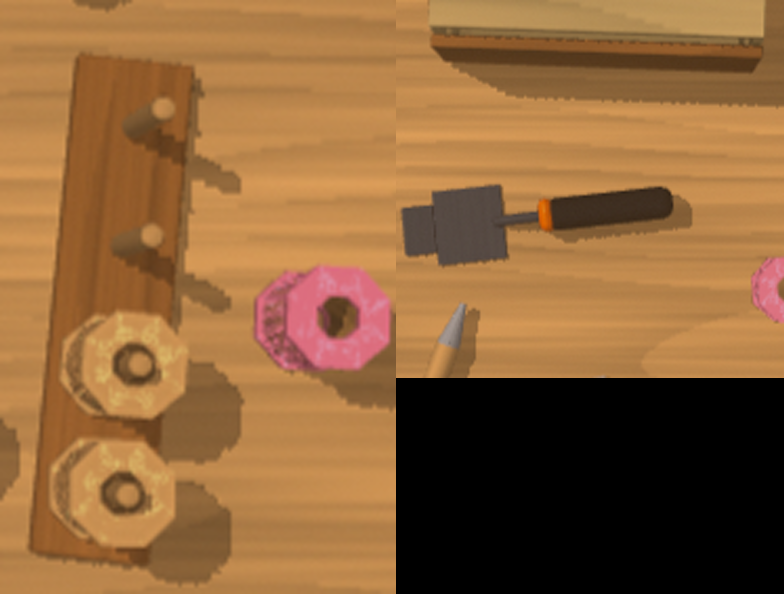

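The close crop confirms the choice: the lower two posts carry tan spools and the upper two are empty. The trowel has its black handle to the right and its blade to the left.

```bash
sed -i "/'orange'/d" m.py; cat >> m.py <<'E'
for n,(x0,y0,x1,y1) in dict(s1=(445,250,490,290),s2=(443,288,487,330)).items():
    rect(n,crop((S<140)&(V>150),x0,y0,x1,y1),.062)
for n,p in dict(post4=(479.5,192.7),post3=(476,231.3)).items(): print(n,ray(d,*p,.074)[:2].round(4))
print('hole tops',[ray(d,430+u/3.3,160+v/3.3,.074)[:2].round(4) for u,v in((141,365),(129,494))])
print('case TL,TR',[ray(d,*p,.088)[:2].round(4) for p in((236,57),(393,60),(390,164),(233,162))])
print('front top outer edge',[ray(d,215+(u-396)/2.1,150+v/2.1,.074)[:2].round(4) for u,v in((430,46),(757,59))])
E
python3 m.py; python3 - <<'E'
import numpy as np,cv2
d=np.load('top.npy',allow_pickle=True).item();im=d['color']
for u in(250,310,375): print(u,[im[v,u].tolist() for v in range(160,188,2)])
E
```

```text
handle pix [317.6 248.6] centre [ 0.4927 -0.0319] sizes [0.1119 0.0282] long yaw deg 96.6
blade pix [246.3 257. ] centre [0.4762 0.1091] sizes [0.1112 0.0678] long yaw deg 96.6
tray pix [132.8 246.9] centre [0.4962 0.3282] sizes [0.3155 0.1497] long yaw deg 176.3
stand pix [464.5 254. ] centre [ 0.4857 -0.3193] sizes [0.105  0.3133] long yaw deg 178.6
potA pix [152.2 123.6] centre [0.7236 0.2799] sizes [0.08   0.0437] long yaw deg 134.7
potB pix [435.5 130.6] centre [ 0.7118 -0.2528] sizes [0.0486 0.0709] long yaw deg 69.5
250 [[191, 151, 93], [169, 133, 80], [130, 101, 62], [126, 94, 56], [148, 92, 42], [146, 92, 43], [121, 77, 37], [86, 56, 30], [85, 57, 29], [89, 59, 30], [120, 84, 46], [133, 96, 54], [136, 97, 56], [160, 115, 65]]
310 [[180, 143, 86], [180, 142, 86], [164, 130, 79], [134, 107, 64], [130, 100, 60], [140, 89, 42], [142, 89, 43], [124, 80, 40], [85, 56, 29], [86, 57, 29], [86, 56, 28], [115, 81, 45], [131, 94, 52], [141, 101, 58]]
375 [[192, 152, 92], [192, 151, 92], [193, 153, 93], [187, 147, 90], [132, 104, 64], [132, 103, 62], [114, 72, 35], [137, 86, 42], [122, 77, 37], [83, 54, 26], [82, 54, 27], [84, 55, 29], [112, 77, 42], [141, 101, 58]]Traceback (most recent call last):
  File "m.py", line 21, in <module>
    rect(n,crop((S<140)&(V>150),x0,y0,x1,y1),.062)
    ~~~~^^^^^^^^^^^^^^^^^^^^^^^^^^^^^^^^^^^^^^^^^^
  File "m.py", line 9, in rect
    c=big(m);r=cv2.minAreaRect(c);b=cv2.boxPoints(r);P=np.array([ray(d,u,v,z)[:2] for u,v in b])
  File "m.py", line 7, in big
    return max(cv2.findContours(m,0,2)[0],key=cv2.contourArea)
ValueError: max() iterable argument is empty
```

```bash
sed -i "/^for n,(x0,y0,x1,y1) in dict(s1/,+1d" m.py; sed -i "/'stand'/d;/pot[AB]=/,+1d;/blade/d" m.py
cat >> m.py <<'E'
print('front top outer', [ray(d,u,v,.074)[:2].round(4) for u,v in((250,172.5),(310,174.5),(375,176.5))])
print('tray rim', [ray(d,u,v,.032)[:2].round(4) for u,v in((108,166),(179,171),(160,329),(89,323))])
print('stand base corners',[ray(d,430+u/3.3,160+v/3.3,.012)[:2].round(4) for u,v in((78,54),(194,66),(32,550),(145,567))])
for n,(cx,cy) in dict(s1=(136,365),s2=(122,493)).items():
    print(n,[ray(d,430+u/3.3,160+v/3.3,.062)[:2].round(4) for u,v in((cx,cy),(cx-52,cy),(cx+52,cy))])
E
python3 m.py
```

```text
handle pix [317.6 248.6] centre [ 0.4927 -0.0319] sizes [0.1119 0.0282] long yaw deg 96.6
tray pix [132.8 246.9] centre [0.4962 0.3282] sizes [0.3155 0.1497] long yaw deg 176.3
post4 [ 0.5934 -0.3311]
post3 [ 0.5219 -0.3231]
hole tops [array([ 0.45  , -0.3156]), array([ 0.3795, -0.3076])]
case TL,TR [array([0.8453, 0.1209]), array([ 0.8401, -0.1716]), array([ 0.6433, -0.1647]), array([0.646 , 0.1223])]
front top outer edge [array([0.6308, 0.1281]), array([ 0.6202, -0.1607])]
front top outer [array([0.6298, 0.0932]), array([ 0.6264, -0.0183]), array([ 0.6231, -0.1387])]
tray rim [array([0.6513, 0.3782]), array([0.6418, 0.2389]), array([0.3374, 0.2656]), array([0.3479, 0.4011])]
stand base corners [array([ 0.6375, -0.3009]), array([ 0.6305, -0.3702]), array([ 0.3428, -0.2687]), array([ 0.3333, -0.3345])]
s1 [array([ 0.4502, -0.3165]), array([ 0.4501, -0.2875]), array([ 0.4504, -0.3455])]
s2 [array([ 0.3793, -0.3073]), array([ 0.3791, -0.2785]), array([ 0.3794, -0.3361])]
```

```bash
cat >> h.py <<'E'
def yaw(q):
    w,x,y,z=q;return np.degrees(np.arctan2(2*(x*y+w*z),1-2*(y*y+z*z)))
def to(p,phi=None,s=None):
    "shift in tool axes (cm) and roll (deg) to reach p, phi"
    from scipy.spatial.transform import Rotation as R
    s=s or get_state();q=s['ee_rot'];r=R.from_quat([q[1],q[2],q[3],q[0]]);f=yaw(q)
    print('pos',s['position'].round(4),'phi',round(f,2),'shift cm',(r.inv().apply(np.array(p)-s['position'])*100).round(2),
      'roll deg',None if phi is None else round(-((phi-f+180)%360-180),2),'t',s['clock'],'w',round(s['width'],4),'tiltz',(r.apply([0,0,1])).round(4))
E
python3 -c "
from h import *
to([.489,.0035,.2],96.6)"
```

```text
pos [ 0.1315 -0.5593  0.2305] phi 13.22 shift cm [ 47.68 -46.61   3.14] roll deg -83.38 t 0.1 w 0.0852 tiltz [-2.0e-04  1.6e-03 -1.0e+00]
```

Call:
{"fn": "send_rows", "kwargs": {"steps": [1, 3.18, -3.11, 0.2, 0, 1, 3.18, -3.11, 0.2, 0, 1, 3.18, -3.11, 0.2, 0, 1, 3.18, -3.11, 0.2, 0, 1, 3.18, -3.11, 0.2, 0, 1, 3.18, -3.11, 0.2, 0, 1, 3.18, -3.11, 0.2, 0, 1, 3.18, -3.11, 0.2, 0, 1, 3.18, -3.11, 0.2, 0, 1, 3.18, -3.11, 0.2, 0, 1, 3.18, -3.11, 0.2, 0, 1, 3.18, -3.11, 0.2, 0], "newtons": 40}}

```text
clock: 1.3
position: [0.4181, -0.1074, 0.2071]
ee_rot: [0.0, 0.993, 0.115, -0.0]
contact_force: [1.3, -1.2, -0.1]
width: 0.0858
gripper_force: 0.0
```

Call:
{"fn": "send_rows", "kwargs": {"steps": [1, 3.18, -3.11, 0.2, 0, 1, 3.18, -3.11, 0.2, 0, 1, 3.18, -3.11, 0.2, 0]}}

```text
clock: 1.6
position: [0.4896, 0.0053, 0.201]
ee_rot: [0.0, 0.993, 0.115, -0.0]
contact_force: [0.9, -1.2, -0.4]
width: 0.0855
gripper_force: 0.0
```

Call:
{"fn": "send_rows", "kwargs": {"steps": [1, 0, 0, 0, -8.34, 1, 0, 0, 0, -8.34, 1, 0, 0, 0, -8.34, 1, 0, 0, 0, -8.34, 1, 0, 0, 0, -8.34, 1, 0, 0, 0, -8.34, 1, 0, 0, 0, -8.34, 1, 0, 0, 0, -8.34, 1, 0, 0, 0, -8.34, 1, 0, 0, 0, -8.34, 1, 0, 0, 0, 0, 1, 0, 0, 0, 0]}}

```text
clock: 2.8
position: [0.489, 0.0035, 0.201]
ee_rot: [-0.0, 0.666, 0.746, -0.0]
contact_force: [-0.2, -0.1, 0.9]
width: 0.0854
gripper_force: 0.0
```

```bash
cat >> h.py <<'E'
def wrist():
    "wrist picture with world T"
    from scipy.spatial.transform import Rotation as R
    s=get_state();q=s['ee_rot'];d=get_image('wrist');A=np.eye(4);A[:3,:3]=R.from_quat([q[1],q[2],q[3],q[0]]).as_matrix();A[:3,3]=s['position']
    d['T']=A@d['mount'];return d
E
python3 -c "
from h import *
to([.489,.0035,.2],96.6)
d=wrist();save('w1',d['color']);np.save('w.npy',d,allow_pickle=True)
im=d['color'];V=im.max(2);m=(V<60).astype(np.uint8)
for c in cv2.findContours(m,0,2)[0]:
    if cv2.contourArea(c)>800:
        r=cv2.minAreaRect(c);P=np.array([ray(d,u,v,.014)[:2] for u,v in cv2.boxPoints(r)]);e=[np.linalg.norm(P[1]-P[0]),np.linalg.norm(P[2]-P[1])]
        print(r,P.mean(0).round(4),np.round(e,4),P.round(3).tolist())
"
```

```text
pos [0.489  0.0035 0.201 ] phi 96.45 shift cm [0.  0.  0.1] roll deg -0.15 t 2.8 w 0.0854 tiltz [-6.e-04  0.e+00 -1.e+00]
((319.5, 391.5), (175.0, 639.0), 90.0) [ 0.509  -0.1994] [0.6638 0.2422] [[0.166, -0.12], [0.826, -0.045], [0.912, -0.272], [0.132, -0.361]]
((321.0, 258.0), (106.0, 30.0), 90.0) [ 0.4928 -0.0348] [0.0287 0.1115] [[0.472, 0.019], [0.501, 0.022], [0.515, -0.088], [0.483, -0.092]]
((69.5181884765625, 193.78062438964844), (101.90746307373047, 132.921142578125), 82.47618103027344) [0.2481 0.0024] [0.1243 0.0943] [[0.186, 0.036], [0.307, 0.065], [0.316, -0.029], [0.185, -0.062]]
```

View pics/w1.png

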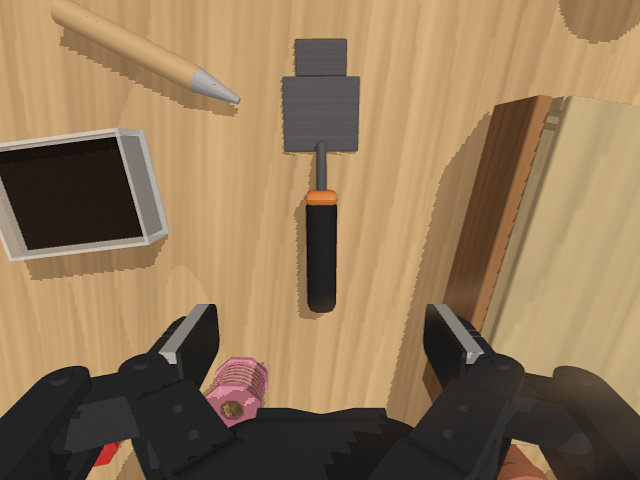

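The wrist view shows the handle vertical at (321,258) and centred between the fingers, with the blade up at (320,115). It agrees with the top view, so I'm descending.

Call:
{"fn": "send_rows", "kwargs": {"steps": [0.3, 0, 0, 4, 0, 0.3, 0, 0, 4, 0, 0.3, 0, 0, 4, 0, 0.3, 0, 0, 3, 0, 0.3, 0, 0, 2, 0, 0.3, 0, 0, 1.5, 0, 0.3, 0, 0, 1.3, 0, 0.3, 0, 0, 0, 0]}}

```text
clock: 3.65
position: [0.4878, 0.0036, 0.0017]
ee_rot: [-0.002, 0.666, 0.746, -0.001]
contact_force: [-0.1, 1.0, 0.7]
width: 0.0554
gripper_force: 0.0
```

Call:
{"fn": "send_rows", "kwargs": {"steps": [-1, 0, 0, 0, 0, -1, 0, 0, 0, 0, -1, 0, 0, 0, 0, -1, 0, 0, 0, 0, -1, 0, 0, 0, 0, -1, 0, 0, 0, 0, -1, 0, 0, 0, 0, -1, 0, 0, 0, 0, -1, 0, 0, 0, 0, -1, 0, 0, 0, 0], "newtons": 60}}

```text
clock: 4.65
position: [0.49, 0.0034, 0.0042]
ee_rot: [0.001, 0.665, 0.747, 0.001]
contact_force: [0.3, 0.2, 6.1]
width: 0.029
gripper_force: 61.7
```

Call:
{"fn": "send_rows", "kwargs": {"steps": [-1, 0, 0, -1, 0, -1, 0, 0, -2, 0, -1, 0, 0, -3, 0, -1, 0, 0, -3, 0, -1, 0, 0, -2, 0, -1, 0, 0, -1, 0, -1, 0, 0, 0, 0]}}

```text
clock: 5.35
position: [0.4897, 0.0034, 0.1245]
ee_rot: [0.001, 0.665, 0.747, 0.001]
contact_force: [0.1, -0.6, -1.5]
width: 0.0286
gripper_force: 60.8
```

```bash
python3 -c "
from h import *
to([.530,.318,.125],175.7)"
```

```text
pos [0.4897 0.0034 0.1245] phi 96.63 shift cm [30.78  7.63 -0.05] roll deg -79.07 t 5.35 w 0.0286 tiltz [ 2.6e-03 -4.0e-04 -1.0e+00]
```

Call:
{"fn": "send_rows", "kwargs": {"steps": [-1, 0, 0, 0, -7.9, -1, 0, 0, 0, -7.9, -1, 0, 0, 0, -7.9, -1, 0, 0, 0, -7.9, -1, 0, 0, 0, -7.9, -1, 0, 0, 0, -7.9, -1, 0, 0, 0, -7.9, -1, 0, 0, 0, -7.9, -1, 0, 0, 0, -7.9, -1, 0, 0, 0, -8.0, -1, 0, 0, 0, 0, -1, 0, 0, 0, 0]}}

```text
clock: 6.55
position: [0.4883, 0.0036, 0.1222]
ee_rot: [-0.001, 0.039, 0.999, 0.0]
contact_force: [-0.2, -0.6, -2.2]
width: 0.029
gripper_force: 60.7
```

```bash
python3 -c "
from h import *
to([.530,.318,.125],175.7)"
```

```text
pos [0.4883 0.0036 0.1222] phi 175.56 shift cm [-1.72 31.67 -0.28] roll deg -0.14 t 6.55 w 0.029 tiltz [-2.4e-03  2.0e-04 -1.0e+00]
```

Call:
{"fn": "send_rows", "kwargs": {"steps": [-1, -0.17, 3.17, 0, 0, -1, -0.17, 3.17, 0, 0, -1, -0.17, 3.17, 0, 0, -1, -0.17, 3.17, 0, 0, -1, -0.17, 3.17, 0, 0, -1, -0.17, 3.17, 0, 0, -1, -0.17, 3.17, 0, 0, -1, -0.17, 3.17, 0, 0, -1, -0.17, 3.17, 0, 0, -1, -0.17, 3.17, 0, 0, -1, 0, 0, 0, 0, -1, 0, 0, 0, 0]}}

```text
clock: 7.75
position: [0.5291, 0.3185, 0.1223]
ee_rot: [-0.001, 0.037, 0.999, -0.001]
contact_force: [-0.3, -1.0, -2.1]
width: 0.0291
gripper_force: 60.7
```

```bash
python3 -c "
from h import *
to([.530,.318,.125],175.7)
d=wrist();save('w2',d['color']);to([.530,.318,.010],175.7)"
```

```text
pos [0.5291 0.3185 0.1223] phi 175.73 shift cm [-0.09 -0.04 -0.27] roll deg 0.03 t 7.75 w 0.0291 tiltz [-0.0016 -0.0015 -1.    ]
pos [0.5291 0.3177 0.1224] phi 175.69 shift cm [-0.11  0.06 11.24] roll deg -0.01 t 7.8 w 0.0289 tiltz [-0.0018 -0.0016 -1.    ]
```

View pics/w2.png

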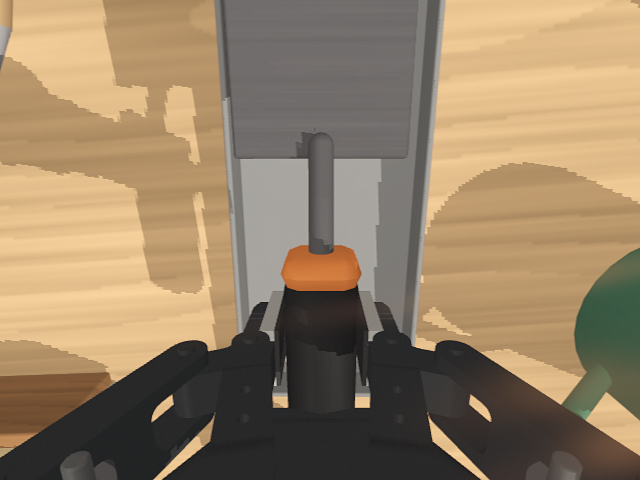

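The wrist view shows the trowel held straight, with the blade at (320,80) between the tray walls at columns 225 and 435. I'm lowering it.

Call:
{"fn": "send_rows", "kwargs": {"steps": [-1, 0, 0, 3, 0, -1, 0, 0, 3, 0, -1, 0, 0, 2, 0, -1, 0, 0, 1.5, 0, -1, 0, 0, 1, 0, -1, 0, 0, 0.5, 0, -1, 0, 0, 0.3, 0, -1, 0, 0, 0, 0, -1, 0, 0, 0, 0]}}

```text
clock: 8.7
position: [0.5303, 0.3184, 0.011]
ee_rot: [0.001, 0.037, 0.999, 0.0]
contact_force: [1.2, 0.5, -1.4]
width: 0.0289
gripper_force: 60.8
```

Call:
{"fn": "send_rows", "kwargs": {"steps": [-1, 0, 0, 0.2, 0, -1, 0, 0, 0.1, 0, -1, 0, 0, 0, 0, 0.0, 0, 0, 0, 0, 0.0, 0, 0, 0, 0, 0.0, 0, 0, 0, 0, 0.0, 0, 0, 0, 0, 0.1, 0, 0, 0, 0]}}

```text
clock: 9.5
position: [0.5297, 0.3183, 0.0071]
ee_rot: [-0.0, 0.037, 0.999, -0.0]
contact_force: [0.5, 0.2, 0.1]
width: 0.0471
gripper_force: 0.0
```

Call:
{"fn": "send_rows", "kwargs": {"steps": [0.1, 0, 0, -1, 0, 0.1, 0, 0, -2, 0, 0.1, 0, 0, -4, 0, 0.1, 0, 0, -4, 0, 0.1, 0, 0, -3, 0, 0.1, 0, 0, -2, 0, 0.1, 0, 0, 0, 0]}}

```text
clock: 10.2
position: [0.5318, 0.3193, 0.1717]
ee_rot: [0.004, 0.037, 0.999, 0.002]
contact_force: [0.6, -0.1, -0.3]
width: 0.047
gripper_force: 0.0
```

```bash
python3 -c "
from h import *
to([.50,-.0205,.16],178.5)
d=get_image('top');save('top2',d['color']);np.save('top2.npy',d,allow_pickle=True)
d=wrist();save('w3',d['color'][:, :])"
```

```text
pos [0.5318 0.3193 0.1717] phi 175.72 shift cm [  0.65 -34.13   1.03] roll deg -2.78 t 10.2 w 0.047 tiltz [ 0.0076  0.0034 -1.    ]
```

View pics/w3.png

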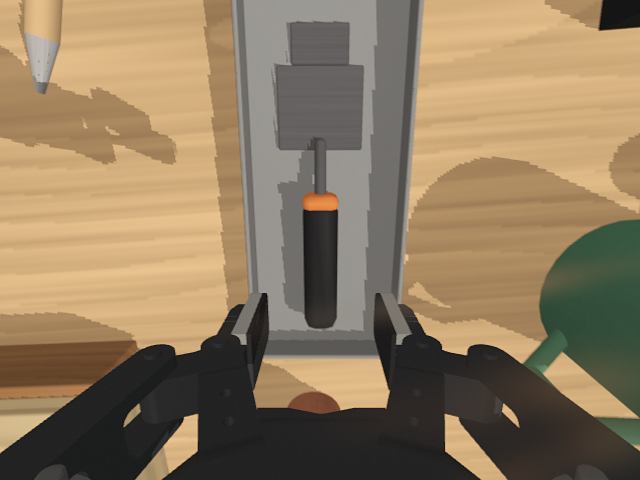

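The trowel lies in the tray at (320,200), released and aligned. Next I go to the drawer front with the fingers shut.

Call:
{"fn": "send_rows", "kwargs": {"steps": [-1, -0.79, -4.2, 0, 0, -1, -0.79, -4.2, 0, 0, -1, -0.79, -4.2, 0, 0, -1, -0.79, -4.2, 0, 0, -1, -0.79, -4.2, 0, 0, -1, -0.79, -4.2, 0, 0, -1, -0.79, -4.2, 0, 0, -1, -0.79, -4.2, 0, 0, -1, 0, 0, 0, -2.8, -1, 0, 0, 0, 0, -1, 0, 0, 0, 0]}}

```text
clock: 11.4
position: [0.5668, -0.0211, 0.1659]
ee_rot: [-0.001, 0.013, 1.0, 0.0]
contact_force: [-0.1, -0.5, 0.1]
width: -0.0001
gripper_force: 0.0
```

```bash
python3 -c "
from h import *
to([.585,-.0215,.042],178.5)
d=np.load('top2.npy',allow_pickle=True).item();im=d['color']
V=im.max(2);m=np.zeros_like(V);m[160:335,95:175]=V[160:335,95:175]<55
c=max(cv2.findContours(m,0,2)[0],key=cv2.contourArea);r=cv2.minAreaRect(c);print(r,ray(d,*r[0],.02))
"
```

```text
pos [ 0.5668 -0.0211  0.1659] phi 178.46 shift cm [-1.86 -0.   12.38] roll deg -0.04 t 11.4 w -0.0001 tiltz [-2.9e-03  8.0e-04 -1.0e+00]
((140.2664337158203, 209.857666015625), (16.009170532226562, 55.51627731323242), 6.581944942474365) [0.56686095 0.31653355 0.02      ]
```

Call:
{"fn": "send_rows", "kwargs": {"steps": [-1, -0.2, 0, 3, 0, -1, -0.2, 0, 3, 0, -1, -0.2, 0, 3, 0, -1, -0.2, 0, 2, 0, -1, -0.2, 0, 1.4, 0, -1, 0, 0, 0, 0, -1, 0, 0, 0, 0]}}

```text
clock: 12.1
position: [0.578, -0.0212, 0.0436]
ee_rot: [0.0, 0.013, 1.0, -0.0]
contact_force: [0.4, -0.5, 0.7]
width: -0.0
gripper_force: 0.0
```

Call:
{"fn": "send_rows", "kwargs": {"steps": [-1, -0.5, 0, 0, 0, -1, -0.5, 0, 0, 0, -1, -0.3, 0, 0, 0, -1, -0.3, 0, 0, 0, -1, -0.3, 0, 0, 0, -1, -0.2, 0, 0, 0, -1, -0.2, 0, 0, 0, -1, 0, 0, 0, 0]}}

```text
clock: 12.9
position: [0.601, -0.0224, 0.0433]
ee_rot: [0.0, 0.013, 1.0, -0.0]
contact_force: [-0.2, 0.3, 0.7]
width: -0.0001
gripper_force: 0.0
```

Not touching yet, so I'm advancing in small steps.

Call:
{"fn": "send_rows", "kwargs": {"steps": [-1, -0.3, 0, 0, 0, -1, -0.3, 0, 0, 0, -1, 0, 0, 0, 0]}}

```text
clock: 13.2
position: [0.6074, -0.0225, 0.0433]
ee_rot: [0.0, 0.013, 1.0, -0.0]
contact_force: [-0.1, 0.1, 0.1]
width: -0.0002
gripper_force: 0.0
```

Call:
{"fn": "send_rows", "kwargs": {"steps": [-1, -0.2, 0, 0, 0, -1, -0.2, 0, 0, 0, -1, 0, 0, 0, 0]}}

```text
clock: 13.5
position: [0.6111, -0.0226, 0.0433]
ee_rot: [0.0, 0.013, 1.0, -0.0]
contact_force: [-0.1, -0.3, -0.5]
width: 0.0
gripper_force: 0.0
```

Call:
{"fn": "send_rows", "kwargs": {"steps": [-1, -0.2, 0, 0, 0, -1, -0.2, 0, 0, 0, -1, 0, 0, 0, 0]}}

```text
clock: 13.8
position: [0.6151, -0.0227, 0.0433]
ee_rot: [0.0, 0.013, 1.0, -0.0]
contact_force: [-0.2, 0.2, -0.1]
width: -0.0001
gripper_force: 0.0
```

Call:
{"fn": "send_rows", "kwargs": {"steps": [-1, -0.2, 0, 0, 0, -1, 0, 0, 0, 0]}}

```text
clock: 14.0
position: [0.6162, -0.0227, 0.0432]
ee_rot: [-0.001, 0.013, 1.0, -0.0]
contact_force: [-1.2, -0.4, 0.7]
width: 0.0005
gripper_force: 0.7
```

Call:
{"fn": "send_rows", "kwargs": {"steps": [-1, -0.2, 0, 0, 0, -1, 0, 0, 0, 0]}}

```text
clock: 14.2
position: [0.6171, -0.0227, 0.0432]
ee_rot: [-0.002, 0.013, 1.0, 0.0]
contact_force: [-5.3, 0.0, 3.7]
width: 0.0001
gripper_force: 2.6
```

Call:
{"fn": "send_rows", "kwargs": {"steps": [-1, -0.2, 0, 0, 0, -1, 0, 0, 0, 0]}}

```text
clock: 14.4
position: [0.6192, -0.0228, 0.0432]
ee_rot: [-0.002, 0.013, 1.0, -0.0]
contact_force: [-5.4, -0.2, 3.6]
width: 0.0001
gripper_force: 2.4
```

Call:
{"fn": "send_rows", "kwargs": {"steps": [-1, -0.2, 0, 0, 0, -1, 0, 0, 0, 0]}}

```text
clock: 14.6
position: [0.6209, -0.0228, 0.0432]
ee_rot: [-0.002, 0.013, 1.0, -0.0]
contact_force: [-5.7, -1.2, 4.7]
width: -0.0001
gripper_force: 2.9
```

Call:
{"fn": "send_rows", "kwargs": {"steps": [-1, -0.2, 0, 0, 0, -1, 0, 0, 0, 0]}}

```text
clock: 14.8
position: [0.6221, -0.0229, 0.0432]
ee_rot: [-0.003, 0.013, 1.0, -0.0]
contact_force: [-6.8, -0.7, 5.0]
width: -0.0
gripper_force: 3.6
```

Call:
{"fn": "send_rows", "kwargs": {"steps": [-1, -0.2, 0, 0, 0, -1, 0, 0, 0, 0]}}

```text
clock: 15.0
position: [0.6228, -0.0229, 0.0432]
ee_rot: [-0.004, 0.013, 1.0, 0.0]
contact_force: [-9.9, 0.1, 7.8]
width: -0.0001
gripper_force: 4.8
```

Call:
{"fn": "send_rows", "kwargs": {"steps": [-1, -0.15, 0, 0, 0, -1, 0, 0, 0, 0]}}

```text
clock: 15.2
position: [0.6236, -0.0229, 0.0431]
ee_rot: [-0.005, 0.013, 1.0, 0.0]
contact_force: [-10.3, -1.4, 8.3]
width: 0.0001
gripper_force: 5.3
```

Call:
{"fn": "send_rows", "kwargs": {"steps": [-1, -0.2, 0, 0, 0, -1, 0, 0, 0, 0]}}

```text
clock: 15.4
position: [0.6245, -0.023, 0.0432]
ee_rot: [-0.006, 0.013, 1.0, 0.0]
contact_force: [-12.4, -0.5, 9.1]
width: -0.0
gripper_force: 6.1
```

Call:
{"fn": "send_rows", "kwargs": {"steps": [-1, -0.2, 0, 0, 0, -1, 0, 0, 0, 0]}}

```text
clock: 15.6
position: [0.6254, -0.023, 0.0432]
ee_rot: [-0.007, 0.013, 1.0, 0.0]
contact_force: [-14.0, -0.2, 10.6]
width: 0.0004
gripper_force: 7.3
```

Call:
{"fn": "send_rows", "kwargs": {"steps": [-1, -0.15, 0, 0, 0, -1, 0, 0, 0, 0]}}

```text
clock: 15.8
position: [0.6263, -0.023, 0.0432]
ee_rot: [-0.007, 0.013, 1.0, 0.0]
contact_force: [-16.4, -1.1, 11.0]
width: 0.0001
gripper_force: 7.9
```

Call:
{"fn": "send_rows", "kwargs": {"steps": [-1, 1, 0, 0, 0, -1, 2, 0, 0, 0, -1, 3, 0, 0, 0, -1, 3, 0, 0, 0, -1, 3, 0, 0, 0, -1, 3, 0, 0, 0, -1, 3, 0, 0, 0, -1, 2, 0, 0, 0, -1, 0, 0, -2, 0, -1, 0, 0, -4, 0, -1, 0, 0, -4, 0, -1, 0, 0, -4, 0]}}

```text
clock: 17.0
position: [0.4348, -0.0181, 0.1851]
ee_rot: [0.002, 0.013, 1.0, -0.0]
contact_force: [0.9, -1.5, 0.1]
width: -0.0001
gripper_force: 0.0
```

Call:
{"fn": "send_rows", "kwargs": {"steps": [-1, 0, 0, 0, 0, -1, 0, 0, 0, 0, -1, 0, 0, 0, 0, -1, 0, 0, 0, 0, -1, 0, 0, 0, 0, -1, 0, 0, 0, 0, -1, 0, 0, 0, 0, -1, 0, 0, 0, 0, -1, 0, 0, 0, 0, -1, 0, 0, 0, 0]}}

```text
clock: 18.0
position: [0.4338, -0.018, 0.1833]
ee_rot: [0.0, 0.013, 1.0, -0.0]
contact_force: [-0.3, 0.1, -0.3]
width: 0.0002
gripper_force: 0.0
```

```bash
python3 -c "
from h import *
to([.45,-.316,.2],173.6)
to([.379,-.3075,.2],173.6)
d=get_image('top');save('top3',d['color']);np.save('top3.npy',d,allow_pickle=True)"
```

```text
pos [ 0.4338 -0.018   0.1833] phi 178.52 shift cm [ -2.39 -29.74  -1.67] roll deg 4.92 t 18.0 w 0.0002 tiltz [ 1.e-04 -1.e-04 -1.e+00]
pos [ 0.4338 -0.018   0.1833] phi 178.52 shift cm [  4.73 -29.08  -1.67] roll deg 4.92 t 18.0 w 0.0002 tiltz [ 1.e-04 -1.e-04 -1.e+00]
```

View pics/top3.png

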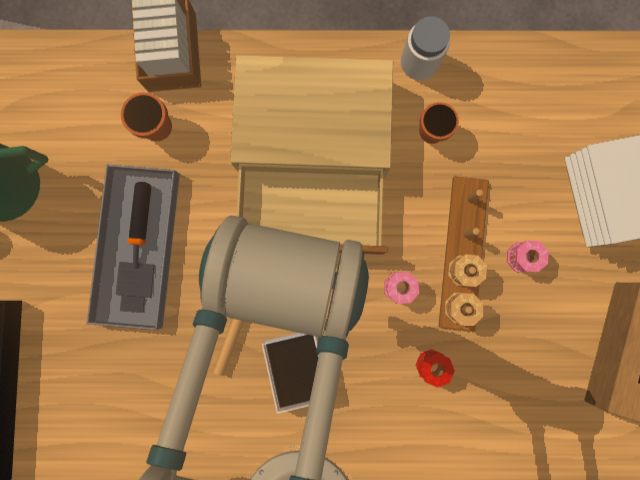

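The top view shows the drawer fully open, with its front at row 248, and the trowel in the tray at (138,240). The spools stand unchanged at (468,270) and (465,309). I'm going to the first one.

Call:
{"fn": "send_rows", "kwargs": {"steps": [0.8, -0.3, -3.72, 0, 0, 0.8, -0.3, -3.72, 0, 0, 0.8, -0.3, -3.72, 0, 0, 0.8, -0.3, -3.72, 0, 0, 0.8, -0.3, -3.72, 0, 0, 0.8, -0.3, -3.72, 0, 0, 0.8, -0.3, -3.72, 0, 0, 0.8, -0.3, -3.72, 0, 0, 0.8, 0, 0, 0, 4.9, 0.8, 0, 0, 0, 0, 0.8, 0, 0, 0, 0]}}

```text
clock: 19.15
position: [0.4498, -0.3157, 0.1831]
ee_rot: [-0.0, 0.055, 0.998, 0.0]
contact_force: [0.4, 0.7, 0.3]
width: 0.077
gripper_force: 0.0
```

```bash
python3 -c "
from h import *
to([.45,-.316,.023],173.6)
d=wrist();save('w4',d['color'])
for p in ([.45,-.316,.074],[.379,-.3075,.074]):
  print(proj(d,p).round(0))"
```

```text
pos [ 0.4498 -0.3157  0.1831] phi 173.71 shift cm [-0.03 -0.04 16.01] roll deg 0.11 t 19.15 w 0.077 tiltz [-5.e-04  8.e-04 -1.e+00]
[319. 245.]
[320. 146.]
```

View pics/w4.png

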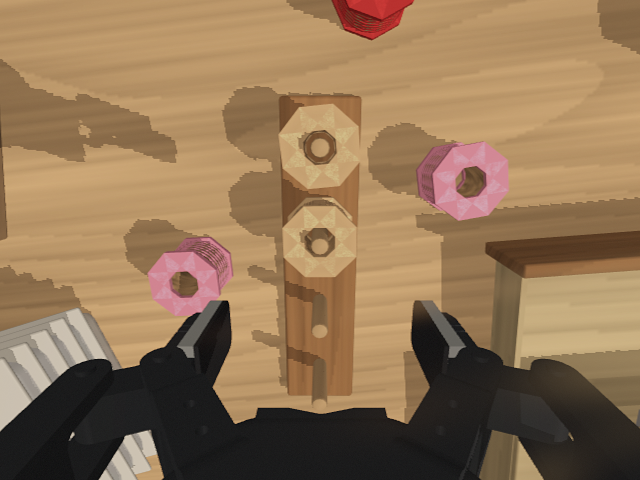

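The wrist view shows the post tops where predicted, at (320,245) and (320,147), with the two tan spools around them. The pink look-alikes are at (185,280) and (465,180), clear of the fingers. Next I measure the octagon angles.

```bash
python3 -c "
from h import *
im=cv2.cvtColor(cv2.imread('pics/w4.png'),cv2.COLOR_BGR2RGB)
d=wrist()
hs=cv2.cvtColor(im,cv2.COLOR_RGB2HSV);V=hs[...,2]
for cx,cy in((320,243),(320,147)):
  m=np.zeros_like(V);sl=(slice(cy-60,cy+60),slice(cx-60,cx+60));m[sl]=((V[sl]>185)&(hs[...,1][sl]<115))*255
  m=cv2.morphologyEx(m,cv2.MORPH_OPEN,np.ones((5,5),np.uint8))
  M=cv2.findContours(m,0,2)[0];M=max(M,key=cv2.contourArea)
  P=np.array([ray(d,u,v,.062)[:2] for u,v in cv2.convexHull(M)[:,0]])
  c,(w,h),a=cv2.minAreaRect((P*1000).astype(np.float32));A=cv2.contourArea((P*1000).astype(np.float32))
  print(np.round(c,1),round(w,1),round(h,1),a,'area',A)
  # octagon phase from 8th Fourier harmonic of radius
  Q=P-np.array(c)/1000
  th=np.radians(np.arange(0,45,1.));wd=[np.ptp(Q@[np.cos(t),np.sin(t)])+np.ptp(Q@[-np.sin(t),np.cos(t)])+np.ptp(Q@[np.cos(t+np.pi/4),np.sin(t+np.pi/4)])+np.ptp(Q@[-np.sin(t+np.pi/4),np.cos(t+np.pi/4)]) for t in th]
  print('flat dir world deg',np.argmin(wd),'mean width',min(wd)/4,max(wd)/4)
"
```

```text
[ 452.4 -306.4] 76.7 57.2 83.71465301513672 area 3641.447003469337
flat dir world deg 39 mean width 0.07060185000933651 0.07298102682213746
[ 380.2 -300.1] 73.3 57.6 89.11351776123047 area 3387.136518723797
flat dir world deg 44 mean width 0.06756683115724878 0.06958235252746761
```

```bash
python3 -c "
import cv2
im=cv2.imread('pics/w4.png')[95:290,260:380];cv2.imwrite('pics/c4.png',cv2.resize(im,None,fx=3,fy=3,interpolation=2))"
```

```text
(no output)
```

View pics/c4.png

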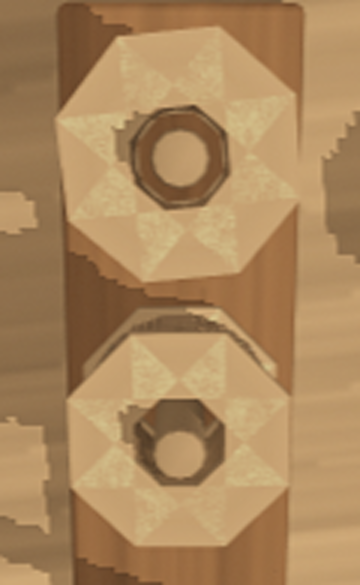

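The crop shows the near spool with its flats aligned to the stand. The far one is about 6° off, which is fine for a grasp across y. I'm descending.

Call:
{"fn": "send_rows", "kwargs": {"steps": [0.8, 0, 0, 4, 0, 0.8, 0, 0, 4, 0, 0.8, 0, 0, 3, 0, 0.8, 0, 0, 2, 0, 0.8, 0, 0, 1.5, 0, 0.8, 0, 0, 1, 0, 0.8, 0, 0, 0.5, 0, 0.8, 0, 0, 0, 0]}}

```text
clock: 20.05
position: [0.4501, -0.3158, 0.0232]
ee_rot: [-0.0, 0.055, 0.998, 0.0]
contact_force: [0.6, -0.3, -0.8]
width: 0.0768
gripper_force: 0.0
```

Call:
{"fn": "send_rows", "kwargs": {"steps": [-1, 0, 0, 0, 0, -1, 0, 0, 0, 0, -1, 0, 0, 0, 0, -1, 0, 0, 0, 0, -1, 0, 0, 0, 0, -1, 0, 0, 0, 0, -1, 0, 0, 0, 0], "newtons": 60}}

```text
clock: 20.75
position: [0.4509, -0.3168, 0.0244]
ee_rot: [0.001, 0.056, 0.998, -0.001]
contact_force: [-0.1, -0.5, 6.7]
width: 0.0571
gripper_force: 64.9
```

Call:
{"fn": "send_rows", "kwargs": {"steps": [-1, 0, 0, -1, 0, -1, 0, 0, -2, 0, -1, 0, 0, -3, 0, -1, 0, 0, -3, 0, -1, 0, 0, -2, 0, -1, 0, 0, -1.5, 0, -1, 0, 0, -1, 0, -1, 0, 0, 0, 0, -1, 0, 0, 0, 0]}}

```text
clock: 21.65
position: [0.4497, -0.3158, 0.1578]
ee_rot: [-0.0, 0.056, 0.998, 0.0]
contact_force: [0.2, 0.1, -1.6]
width: 0.0573
gripper_force: 64.4
```

```bash
python3 -c "
from h import *
d=np.load('top3.npy',allow_pickle=True).item()
print([ray(d,*p,.074)[:2].round(4) for p in((375,250),(372,247),(386,250))],'inner back corners', [ray(d,*p,.055)[:2].round(4) for p in ((241,168),(382,171))])
to([.571,-.085,.165],173.6);to([.571,.045,.165],173.6)"
```

```text
[array([ 0.4867, -0.1382]), array([ 0.4922, -0.1327]), array([ 0.4868, -0.1583])] inner back corners [array([0.6427, 0.1136]), array([ 0.6379, -0.1539])]
pos [ 0.4497 -0.3158  0.1578] phi 173.62 shift cm [-9.49 24.28 -0.71] roll deg 0.02 t 21.65 w 0.0573 tiltz [-8.e-04  7.e-04 -1.e+00]
pos [ 0.4497 -0.3158  0.1578] phi 173.62 shift cm [-8.05 37.2  -0.71] roll deg 0.02 t 21.65 w 0.0573 tiltz [-8.e-04  7.e-04 -1.e+00]
```

Call:
{"fn": "send_rows", "kwargs": {"steps": [-1, -0.8, 3.72, 0, 0, -1, -0.8, 3.72, 0, 0, -1, -0.8, 3.72, 0, 0, -1, -0.8, 3.72, 0, 0, -1, -0.8, 3.72, 0, 0, -1, -0.8, 3.72, 0, 0, -1, -0.8, 3.72, 0, 0, -1, -0.8, 3.72, 0, 0, -1, -0.8, 3.72, 0, 0, -1, -0.8, 3.72, 0, 0, -1, 0, 0, 0, 4.5, -1, 0, 0, 0, 0]}}

```text
clock: 22.85
position: [0.5702, 0.0458, 0.1567]
ee_rot: [-0.002, 0.094, 0.996, -0.0]
contact_force: [-0.4, -0.4, -0.7]
width: 0.0571
gripper_force: 64.7
```

```bash
python3 -c "
from h import *
to([.570,.045,.029],178.5)
d=wrist();save('w5',d['color'])"
```

```text
pos [0.5702 0.0458 0.1567] phi 169.26 shift cm [-0.04 -0.08 12.77] roll deg -9.24 t 22.85 w 0.0571 tiltz [-3.2e-03 -2.0e-04 -1.0e+00]
```

View pics/w5.png

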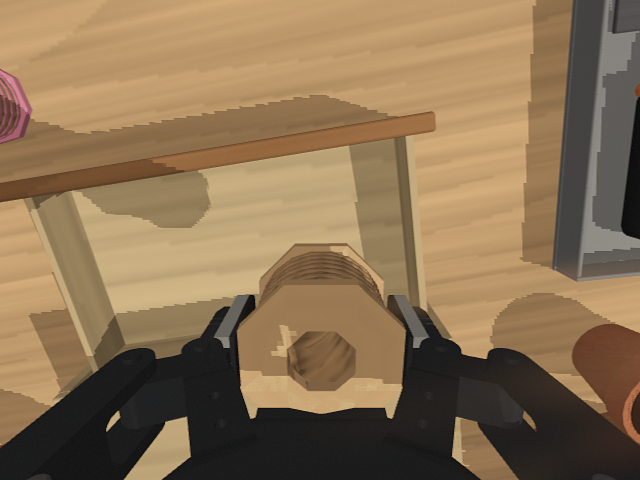

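The spool is held at (320,340) above the open drawer; its front runs (0–435,115–190). I'm correcting the roll (I turned it the wrong way) and lowering it.

Call:
{"fn": "send_rows", "kwargs": {"steps": [-1, 0, 0, 3, -4.6, -1, 0, 0, 3, -4.6, -1, 0, 0, 3, 0, -1, 0, 0, 2, 0, -1, 0, 0, 1, 0, -1, 0, 0, 0.6, 0, -1, 0, 0, 0, 0, -1, 0, 0, 0, 0]}}

```text
clock: 23.7
position: [0.5717, 0.0444, 0.0332]
ee_rot: [0.001, 0.015, 1.0, -0.0]
contact_force: [-0.7, 0.1, -2.3]
width: 0.0573
gripper_force: 64.7
```

Call:
{"fn": "send_rows", "kwargs": {"steps": [-1, 0, 0, 0.2, 0, -1, 0, 0, 0, 0]}}

```text
clock: 23.9
position: [0.5713, 0.0447, 0.0309]
ee_rot: [0.001, 0.015, 1.0, -0.0]
contact_force: [-1.3, 1.1, -0.8]
width: 0.0575
gripper_force: 64.7
```

Call:
{"fn": "send_rows", "kwargs": {"steps": [-1, 0, 0, 0.2, 0, -1, 0, 0, 0.1, 0, -1, 0, 0, 0, 0, 0.7, 0, 0, 0, 0, 0.7, 0, 0, 0, 0, 0.7, 0, 0, 0, 0, 0.7, 0, 0, 0, 0]}}

```text
clock: 24.6
position: [0.571, 0.0446, 0.0273]
ee_rot: [0.0, 0.015, 1.0, -0.0]
contact_force: [0.1, 0.1, -0.3]
width: 0.0726
gripper_force: 0.0
```

Call:
{"fn": "send_rows", "kwargs": {"steps": [0.7, 0, 0, -1, 0, 0.7, 0, 0, -2, 0, 0.7, 0, 0, -3, 0, 0.7, 0, 0, -4, 0, 0.7, 0, 0, -4, 0, 0.7, 0, 0, -1, 0, 0.7, 0, 0, 0, 0]}}

```text
clock: 25.3
position: [0.5723, 0.0446, 0.18]
ee_rot: [0.003, 0.015, 1.0, -0.0]
contact_force: [-0.0, -0.2, -0.2]
width: 0.0731
gripper_force: 0.0
```

```bash
python3 -c "
from h import *
to([.379,-.3075,.18],173.6)
d=wrist();save('w6',d['color'])"
```

```text
pos [0.5723 0.0446 0.18  ] phi 178.33 shift cm [ 18.29 -35.76  -0.09] roll deg 4.73 t 25.3 w 0.0731 tiltz [ 5.5e-03 -3.0e-04 -1.0e+00]
```

View pics/w6.png

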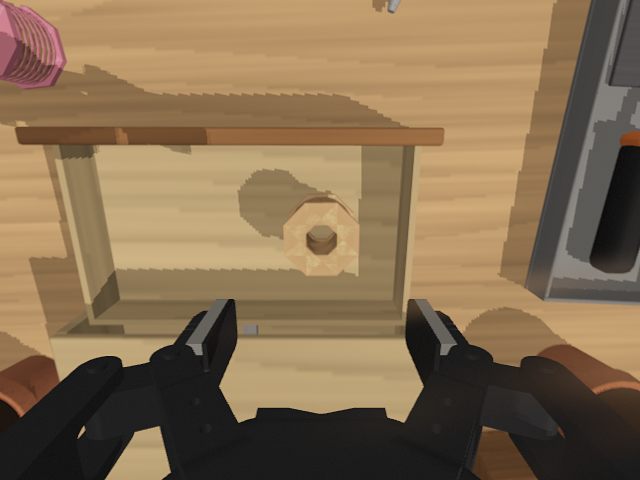

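The first spool stands in the drawer at (321,238), near the middle in x. Now the second spool, turning 2° for its flats.

Call:
{"fn": "send_rows", "kwargs": {"steps": [0.8, 1.83, -3.58, 0, 0, 0.8, 1.83, -3.58, 0, 0, 0.8, 1.83, -3.58, 0, 0, 0.8, 1.83, -3.58, 0, 0, 0.8, 1.83, -3.58, 0, 0, 0.8, 1.83, -3.58, 0, 0, 0.8, 1.83, -3.58, 0, 0, 0.8, 1.83, -3.58, 0, 0, 0.8, 1.83, -3.58, 0, 0, 0.8, 1.83, -3.58, 0, 0, 0.8, 0, 0, 0, 2.4, 0.8, 0, 0, 0, 0]}}

```text
clock: 26.55
position: [0.3759, -0.3078, 0.1753]
ee_rot: [-0.002, 0.037, 0.999, 0.002]
contact_force: [1.8, -0.3, -0.2]
width: 0.0766
gripper_force: 0.0
```

```bash
python3 -c "
from h import *
to([.379,-.3075,.023],173.6)
d=wrist();im=d['color'];u,v=proj(d,[.379,-.3075,.074]).astype(int);print(u,v)
save('w7',cv2.resize(im[v-70:v+70,u-80:u+80],None,fx=2.5,fy=2.5))"
```

```text
pos [ 0.3759 -0.3078  0.1753] phi 175.77 shift cm [-0.36  0.   15.22] roll deg 2.17 t 26.55 w 0.0766 tiltz [-0.0029  0.0034 -1.    ]
320 251
```

View pics/w7.png

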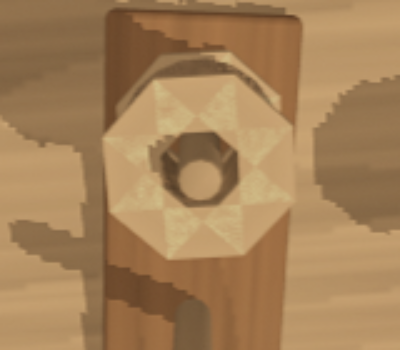

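The spool is at the predicted pixel (320,251) and nearly aligned. I'm descending and gripping.

Call:
{"fn": "send_rows", "kwargs": {"steps": [0.8, -0.3, 0, 4, 0, 0.8, 0, 0, 4, 0, 0.8, 0, 0, 3, 0, 0.8, 0, 0, 2, 0, 0.8, 0, 0, 1.2, 0, 0.8, 0, 0, 0.8, 0, 0.8, 0, 0, 0.2, 0, 0.8, 0, 0, 0, 0]}}

```text
clock: 27.4
position: [0.3807, -0.3076, 0.0252]
ee_rot: [-0.0, 0.035, 0.999, 0.0]
contact_force: [0.2, -1.1, 0.5]
width: 0.0768
gripper_force: 0.0
```

Call:
{"fn": "send_rows", "kwargs": {"steps": [-1, 0, 0, 0, 0, -1, 0, 0, 0, 0, -1, 0, 0, 0, 0, -1, 0, 0, 0, 0, -1, 0, 0, 0, 0, -1, 0, 0, 0, 0, -1, 0, 0, 0, 0], "newtons": 60}}

```text
clock: 28.1
position: [0.3812, -0.3086, 0.0265]
ee_rot: [0.001, 0.036, 0.999, -0.001]
contact_force: [-0.2, 1.2, 6.7]
width: 0.0574
gripper_force: 65.1
```

Call:
{"fn": "send_rows", "kwargs": {"steps": [-1, 0, 0, -1, 0, -1, 0, 0, -2, 0, -1, 0, 0, -3, 0, -1, 0, 0, -3, 0, -1, 0, 0, -2, 0, -1, 0, 0, -1.5, 0, -1, 0, 0, -1, 0, -1, 0, 0, 0, 0, -1, 0, 0, 0, 0]}}

```text
clock: 29.0
position: [0.3802, -0.3077, 0.1599]
ee_rot: [-0.0, 0.036, 0.999, 0.0]
contact_force: [-1.4, 0.9, -1.7]
width: 0.0574
gripper_force: 64.5
```

```bash
python3 -c "
from h import *
to([.570,-.085,.158],178.5)"
```

```text
pos [ 0.3802 -0.3077  0.1599] phi 175.92 shift cm [-17.35  23.57   0.19] roll deg -2.58 t 29.0 w 0.0574 tiltz [-5.e-04  5.e-04 -1.e+00]
```

Call:
{"fn": "send_rows", "kwargs": {"steps": [-1, -1.73, 2.36, 0, 0, -1, -1.73, 2.36, 0, 0, -1, -1.73, 2.36, 0, 0, -1, -1.73, 2.36, 0, 0, -1, -1.73, 2.36, 0, 0, -1, -1.73, 2.36, 0, 0, -1, -1.73, 2.36, 0, 0, -1, -1.73, 2.36, 0, 0, -1, -1.73, 2.36, 0, 0, -1, -1.73, 2.36, 0, 0, -1, 0, 0, 0, -2.6, -1, 0, 0, 0, 0]}}

```text
clock: 30.2
position: [0.5694, -0.084, 0.1586]
ee_rot: [-0.002, 0.012, 1.0, 0.0]
contact_force: [0.1, -0.3, -1.3]
width: 0.0573
gripper_force: 64.6
```

Call:
{"fn": "send_rows", "kwargs": {"steps": [-1, 0, 0, 3, 0, -1, 0, 0, 3, 0, -1, 0, 0, 3, 0, -1, 0, 0, 2, 0, -1, 0, 0, 1, 0, -1, 0, 0, 0.6, 0, -1, 0, 0, 0, 0, -1, 0, 0, 0, 0]}}

```text
clock: 31.0
position: [0.5706, -0.0853, 0.0351]
ee_rot: [0.001, 0.013, 1.0, -0.0]
contact_force: [0.4, -0.3, -2.2]
width: 0.0581
gripper_force: 64.7
```

Call:
{"fn": "send_rows", "kwargs": {"steps": [-1, 0, 0, 0.3, 0, -1, 0, 0, 0.2, 0, -1, 0, 0, 0.1, 0, -1, 0, 0, 0, 0, 0.7, 0, 0, 0, 0, 0.7, 0, 0, 0, 0, 0.7, 0, 0, 0, 0, 0.7, 0, 0, 0, 0]}}

```text
clock: 31.8
position: [0.5698, -0.0849, 0.0282]
ee_rot: [-0.0, 0.013, 1.0, -0.0]
contact_force: [0.6, -0.2, 0.6]
width: 0.0726
gripper_force: 0.0
```

Call:
{"fn": "send_rows", "kwargs": {"steps": [0.7, 0, 0, -1, 0, 0.7, 0, 0, -2, 0, 0.7, 0, 0, -3, 0, 0.7, 0, 0, -4, 0, 0.7, 0, 0, -4, 0, 0.7, 0, 0, -1, 0, 0.7, 0, 0, 0, 0]}}

```text
clock: 32.5
position: [0.5711, -0.0852, 0.181]
ee_rot: [0.003, 0.013, 1.0, -0.001]
contact_force: [1.0, 0.6, -0.2]
width: 0.0725
gripper_force: 0.0
```

Call:
{"fn": "send_rows", "kwargs": {"steps": [-1, 2.5, 0.7, 0, 0, -1, 3, 0.8, 0, 0, -1, 3, 0.8, 0, 0, -1, 3, 0.8, 0, 0, -1, 3, 0.8, 0, 0, -1, 3, 0.8, 0, 0, -1, 0, 0.8, 0, 0, -1, 0, 0.8, 0, 0, -1, 0, 0, 0, 0, -1, 0, 0, 0, 0]}}

```text
clock: 33.5
position: [0.3974, -0.0175, 0.1779]
ee_rot: [-0.0, 0.012, 1.0, -0.0]
contact_force: [-0.2, -0.8, 0.9]
width: -0.0001
gripper_force: 0.0
```

```bash
python3 -c "
from h import *
to([.43,-.0215,.042],178.5)
d=get_image('top');im=d['color'];np.save('top4.npy',d,allow_pickle=True);save('top4',im)"
```

```text
pos [ 0.3974 -0.0175  0.1779] phi 178.57 shift cm [-3.27 -0.32 13.59] roll deg 0.07 t 33.5 w -0.0001 tiltz [-2.e-04 -3.e-04 -1.e+00]
```

View pics/top4.png

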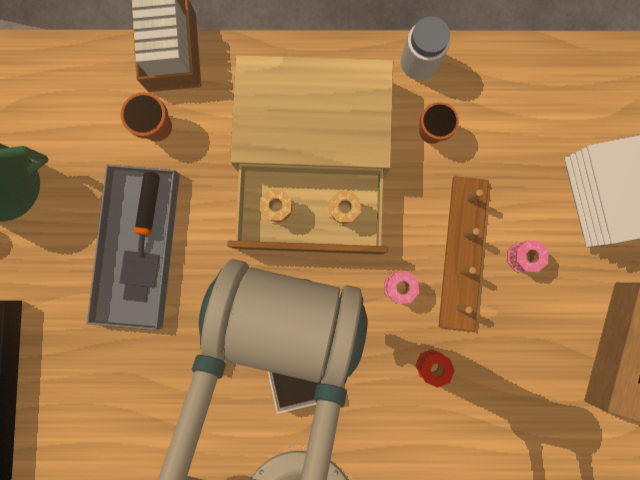

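Both spools stand in the open drawer at (276,205) and (345,207), and all four posts are empty. The trowel was nudged slightly but still lies well inside the tray, with its handle at (147,203). Next, press the drawer shut.

Call:
{"fn": "send_rows", "kwargs": {"steps": [-1, -0.8, -0.1, 3, 0, -1, -0.8, -0.1, 3, 0, -1, -0.8, -0.1, 3, 0, -1, -0.8, -0.1, 3, 0, -1, 0, 0, 1.6, 0, -1, -0.5, 0, 0, 0, -1, -1, 0, 0, 0, -1, -1, 0, 0, 0, -1, -1, 0, 0, 0, -1, -1, 0, 0, 0, -1, -1, 0, 0, 0, -1, -1, 0, 0, 0]}}

```text
clock: 34.75
position: [0.4924, -0.0239, 0.0423]
ee_rot: [-0.002, 0.013, 1.0, -0.0]
contact_force: [-5.0, -1.1, 4.2]
width: -0.0004
gripper_force: 2.4
```

Call:
{"fn": "send_rows", "kwargs": {"steps": [-1, -1, 0, 0, 0, -1, -1, 0, 0, 0, -1, -1, 0, 0, 0, -1, -1, 0, 0, 0, -1, -1, 0, 0, 0, -1, -1, 0, 0, 0, -1, -1, 0, 0, 0, -1, -1, 0, 0, 0, -1, -1, 0, 0, 0]}}

```text
clock: 35.65
position: [0.582, -0.0267, 0.0422]
ee_rot: [-0.002, 0.013, 1.0, -0.0]
contact_force: [-6.6, -2.7, 5.2]
width: -0.0002
gripper_force: 3.3
```

Call:
{"fn": "send_rows", "kwargs": {"steps": [-1, -1, 0.1, 0, 0, -1, -1, 0.1, 0, 0, -1, -0.8, 0, 0, 0, -1, -0.6, 0, 0, 0, -1, -0.4, 0, 0, 0, -1, 0, 0, 0, 0]}}

```text
clock: 36.25
position: [0.6163, -0.0261, 0.0417]
ee_rot: [-0.006, 0.012, 1.0, -0.001]
contact_force: [-6.1, -4.1, 1.8]
width: -0.0006
gripper_force: 3.4
```

Call:
{"fn": "send_rows", "kwargs": {"steps": [-1, -0.3, 0, 0, 0, -1, -0.3, 0, 0, 0, -1, 0, 0, 0, 0]}}

```text
clock: 36.55
position: [0.6222, -0.0263, 0.0417]
ee_rot: [-0.006, 0.012, 1.0, -0.001]
contact_force: [-12.3, -4.9, 7.3]
width: -0.0001
gripper_force: 6.2
```

Call:
{"fn": "send_rows", "kwargs": {"steps": [-1, -0.3, 0, 0, 0, -1, 0, 0, 0, 0]}}

```text
clock: 36.75
position: [0.6233, -0.0264, 0.0417]
ee_rot: [-0.008, 0.012, 1.0, -0.001]
contact_force: [-14.3, -3.6, 9.6]
width: 0.0001
gripper_force: 7.8
```

Call:
{"fn": "send_rows", "kwargs": {"steps": [-1, -0.3, 0, 0, 0, -1, -0.3, 0, 0, 0, -1, 0, 0, 0, 0]}}

```text
clock: 37.05
position: [0.6247, -0.0264, 0.0417]
ee_rot: [-0.012, 0.012, 1.0, -0.001]
contact_force: [-23.6, -5.1, 16.6]
width: -0.0001
gripper_force: 12.0
```

Call:
{"fn": "send_rows", "kwargs": {"steps": [-1, -0.2, 0, 0, 0, -1, 0, 0, 0, 0, -1, 0, 0, 0, 0]}}

```text
clock: 37.35
position: [0.626, -0.0264, 0.0417]
ee_rot: [-0.013, 0.012, 1.0, -0.001]
contact_force: [-25.6, -5.0, 17.2]
width: -0.0001
gripper_force: 12.9
```

Firm stop reached. Backing off straight and looking.

Call:
{"fn": "send_rows", "kwargs": {"steps": [-1, 0.6, 0, 0, 0, -1, 0.6, 0, 0, 0, -1, 1, 0, 0, 0, -1, 2, 0, 0, 0, -1, 3, 0, 0, 0, -1, 4, 0, 0, 0, -1, 4, 0, 0, 0, -1, 4, 0, 0, 0, -1, 3, 0, 0, 0, -1, 0, 0, -4, 0, -1, 0, 0, -4, 0, -1, 0, 0, -4, 0]}}

```text
clock: 38.55
position: [0.4174, -0.0197, 0.1641]
ee_rot: [0.002, 0.013, 1.0, 0.0]
contact_force: [1.8, -0.4, 0.5]
width: -0.0003
gripper_force: 0.0
```

Call:
{"fn": "send_rows", "kwargs": {"steps": [-1, 3, 0, -2, 0, -1, 3, 0, 0, 0, -1, 0, 0, 0, 0, -1, 0, 0, 0, 0, -1, 0, 0, 0, 0, -1, 0, 0, 0, 0, -1, 0, 0, 0, 0, -1, 0, 0, 0, 0, -1, 0, 0, 0, 0, -1, 0, 0, 0, 0, -1, 0, 0, 0, 0]}}

```text
clock: 39.65
position: [0.3565, -0.0184, 0.1822]
ee_rot: [-0.0, 0.013, 1.0, -0.0]
contact_force: [0.9, -0.3, -0.6]
width: -0.0001
gripper_force: 0.0
```

```bash
python3 -c "
from h import *
a=np.load('top.npy',allow_pickle=True).item()['color']
d=get_image('top');im=d['color'];save('top5',im)
for u in(250,310,375): print(u,np.abs(a[150:185,u].astype(int)-im[150:185,u]).mean().round(1))
V=im.max(2);m=np.zeros_like(V);m[160:335,95:175]=V[160:335,95:175]<55
c=max(cv2.findContours(m,0,2)[0],key=cv2.contourArea);r=cv2.minAreaRect(c);print(r,ray(d,*r[0],.02))
save('fin',cv2.resize(im[90:340,80:400],None,fx=2,fy=2))"
```

```text
250 8.0
310 8.2
375 8.7
((147.9549560546875, 199.5612030029297), (15.937268257141113, 55.69548416137695), 9.7824068069458) [0.58734335 0.30215036 0.02      ]
```

View pics/fin.png

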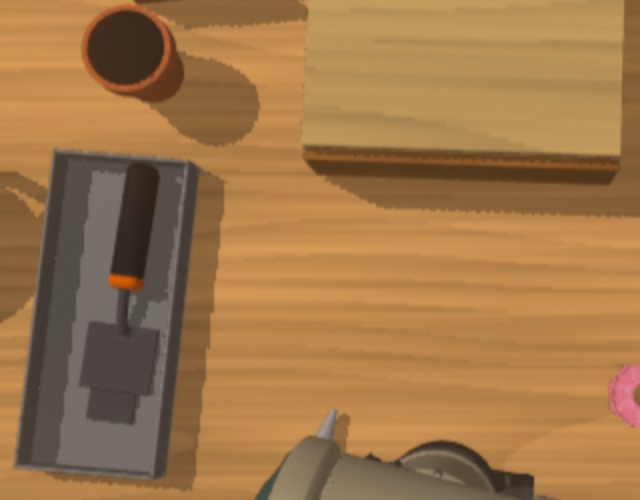

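```bash
python3 -c "
from h import *
a=np.load('top.npy',allow_pickle=True).item()['color'].astype(int)
t=get_state()['clock'];d=get_image('top');im=d['color'].astype(int);print(t)
b=np.load('top4.npy',allow_pickle=True).item()['color']
for u in(250,310,375):
  print(u);print(a[160:186,u,0]);print(im[160:186,u,0])
V=b.max(2);m=np.zeros_like(V);m[160:335,95:175]=V[160:335,95:175]<55
c=max(cv2.findContours(m,0,2)[0],key=cv2.contourArea);r=cv2.minAreaRect(c);print(r)"
```

```text
39.7
250
[191 190 169 128 130 134 126 125 148 148 146 142 121  84  86  85  85  88
  89  99 120 133 133 134 136 140]
[189 187 168 120 107 108 109 122 146 141 113  84  84  84  85  88  91 100
 120 132 134 132 136 142 160 190]
310
[180 180 180 181 164 127 134 141 130 118 140 141 142 142 124  85  85  85
  86  87  86  95 115 129 131 135]
[178 178 179 178 163 117 104 100 103 117 139 137 113  82  84  84  84  86
  87  94 116 128 128 129 130 135]
375
[192 191 192 192 193 198 187 146 132 142 132 108 114 135 137 135 122  91
  83  82  82  80  84  88 112 137]
[189 189 190 192 193 196 185 145 114  95  96 101 116 131 112  81  81  82
  82  80  83  89 110 134 135 137]
((147.82972717285156, 199.57838439941406), (15.752220153808594, 55.782615661621094), 8.972626686096191)
```

Call:
{"fn": "send_rows", "kwargs": {"steps": [-1, 0, 0, 0, 0, -1, 0, 0, 0, 0, -1, 0, 0, 0, 0, -1, 0, 0, 0, 0, -1, 0, 0, 0, 0, -1, 0, 0, 0, 0, -1, 0, 0, 0, 0, -1, 0, 0, 0, 0, -1, 0, 0, 0, 0, -1, 0, 0, 0, 0, -1, 0, 0, 0, 0, -1, 0, 0, 0, 0]}}

```text
clock: 40.95
position: [0.3565, -0.0184, 0.1823]
ee_rot: [0.0, 0.013, 1.0, -0.0]
contact_force: [0.9, -0.2, -0.4]
width: -0.0
gripper_force: 0.0
```

```bash
cat > f.py <<'E'
from h import *
a=np.load('top.npy',allow_pickle=True).item()['color'];b=np.load('top4.npy',allow_pickle=True).item()['color']
d=get_image('top');im=d['color'];save('top6',im)
def prof(i,u,v0,n=40): # sub-pixel edge: last crossing bright->dark (100) of red channel
    r=i[v0:v0+n,u-1:u+2,0].astype(float).mean(1)
    k=[j for j in range(n-1) if r[j]>100>=r[j+1]];return [round(v0+j+(r[j]-100)/(r[j]-r[j+1]),2) for j in k]
for u in range(245,385,20): print(u,prof(a,u,165,20),prof(im,u,165,20),prof(b,u,238,20))
E
python3 f.py
```

```text
245 [np.float64(172.57)] [np.float64(170.29)] [np.float64(247.43)]
265 [np.float64(173.27)] [np.float64(170.72)] [np.float64(247.77)]
285 [np.float64(173.72)] [np.float64(171.46)] [np.float64(248.55)]
305 [np.float64(174.51)] [np.float64(172.32)] [np.float64(249.51)]
325 [np.float64(175.4)] [np.float64(172.81)] [np.float64(250.06)]
345 [np.float64(175.84)] [np.float64(173.53)] [np.float64(250.72)]
365 [np.float64(176.38)] [np.float64(174.1)] [np.float64(251.45)]
```

```bash
python3 -c "
from h import *
d=np.load('top.npy',allow_pickle=True).item()
x=[ray(d,305,v,.074)[0] for v in(249.51,174.51,172.32)]
print(x, .151-(x[1]-x[0]), .151-(x[2]-x[0]))"; python3 f.py | tail -2
```

```text
[np.float64(0.4870526918833289), np.float64(0.6263572261446184), np.float64(0.630481678431649)] 0.01169546573871047 0.007571013451679848
345 [np.float64(175.84)] [np.float64(173.53)] [np.float64(250.72)]
365 [np.float64(176.38)] [np.float64(174.11)] [np.float64(251.45)]
```

The drawer holds still at about 0.0076, inside the band but close to its edge. I'll wait a little to see whether it creeps.

Call:
{"fn": "send_rows", "kwargs": {"steps": [-1, 0, 0, 0, 0, -1, 0, 0, 0, 0, -1, 0, 0, 0, 0, -1, 0, 0, 0, 0, -1, 0, 0, 0, 0, -1, 0, 0, 0, 0, -1, 0, 0, 0, 0, -1, 0, 0, 0, 0, -1, 0, 0, 0, 0, -1, 0, 0, 0, 0, -1, 0, 0, 0, 0, -1, 0, 0, 0, 0]}}

```text
clock: 42.25
position: [0.3565, -0.0184, 0.1823]
ee_rot: [0.0, 0.013, 1.0, -0.0]
contact_force: [0.2, 0.2, -0.6]
width: -0.0001
gripper_force: 0.0
```

Call:
{"fn": "send_rows", "kwargs": {"steps": [-1, 0, 0, 0, 0, -1, 0, 0, 0, 0, -1, 0, 0, 0, 0, -1, 0, 0, 0, 0, -1, 0, 0, 0, 0, -1, 0, 0, 0, 0, -1, 0, 0, 0, 0, -1, 0, 0, 0, 0, -1, 0, 0, 0, 0, -1, 0, 0, 0, 0, -1, 0, 0, 0, 0, -1, 0, 0, 0, 0]}}

```text
clock: 43.45
position: [0.3565, -0.0184, 0.1823]
ee_rot: [-0.0, 0.013, 1.0, -0.0]
contact_force: [-0.4, -0.2, 0.5]
width: 0.0001
gripper_force: 0.0
```

Call:
{"fn": "send_rows", "kwargs": {"steps": [-1, 0, 0, 0, 0, -1, 0, 0, 0, 0, -1, 0, 0, 0, 0, -1, 0, 0, 0, 0, -1, 0, 0, 0, 0, -1, 0, 0, 0, 0, -1, 0, 0, 0, 0, -1, 0, 0, 0, 0, -1, 0, 0, 0, 0, -1, 0, 0, 0, 0, -1, 0, 0, 0, 0, -1, 0, 0, 0, 0]}}

```text
clock: 44.65
position: [0.3565, -0.0184, 0.1823]
ee_rot: [-0.0, 0.013, 1.0, -0.0]
contact_force: [-0.8, -0.1, -0.3]
width: -0.0002
gripper_force: 0.0
```

```bash
python3 f.py; python3 -c "
from h import *
print(get_state()['position'])
for n in ('top','top4','top6'):
  i=cv2.imread('pics/%s.png'%n); print(n,i[160:175,310,2], i[240:262,310,2])"
```

```text
245 [np.float64(172.57)] [np.float64(170.28)] [np.float64(247.43)]
265 [np.float64(173.27)] [np.float64(170.71)] [np.float64(247.77)]
285 [np.float64(173.72)] [np.float64(171.47)] [np.float64(248.55)]
305 [np.float64(174.51)] [np.float64(172.31)] [np.float64(249.51)]
325 [np.float64(175.4)] [np.float64(172.82)] [np.float64(250.06)]
345 [np.float64(175.84)] [np.float64(173.54)] [np.float64(250.72)]
365 [np.float64(176.38)] [np.float64(174.1)] [np.float64(251.45)]
[ 0.35649199 -0.01840635  0.18229772]
top [180 180 180 181 164 127 134 141 130 118 140 141 142 142 124] [205 184 104  60  60  63  62  62  63  63  62  62  62  61  60  60  58  92
 132 127 128 131]
top4 [182 183 185 184 168 130 135 138 125 112 113 110 115 131 138] [195 193 179 148 139 143 143 145 143 122  84  99 124 131 131 130 132 135
 134 129 128 131]
top6 [177 178 179 179 163 118 103 100 104 117 141 137 112  83  83] [204 205 202 194 179 178 188 194 191 187 185 182 179 181 181 179 182 186
 184 175 176 178]
```

```bash
python3 -c "
from h import *
a=np.load('scene.npy',allow_pickle=True).item();d=get_image('scene')
X=np.arange(.596,.664,.001)
for y in(-.08,-.03,.02,.07):
  o=[]
  for i in(a,d):
    P=np.array([proj(a,[x,y,.074]) for x in X],np.float32)
    o.append(cv2.remap(i['color'][...,0],P[:,0].copy(),P[:,1].copy(),cv2.INTER_LINEAR).ravel().astype(int))
  print(y);print(o[0][::2]);print(o[1][::2])"
```

```text
-0.08
[212 211 211 211 213 213 210 204 182 151 145 146 148 142 139 151 161 160
 153 131 138 173 190 187 191 198 202 205 205 203 200 199 198 198 198]
[217 215 214 217 217 216 213 209 206 203 173 152 149 151 150 150 151 156
 155 140 149 180 194 192 197 204 210 212 211 207 206 204 203 203 203]
-0.03
[203 206 211 216 218 217 213 208 201 184 155 145 149 150 145 144 155 155
 154 148 123 158 185 191 191 191 190 189 191 188 184 187 193 197 195]
[210 213 215 218 221 220 216 211 207 203 184 159 152 151 151 152 155 151
 158 153 131 166 192 198 196 197 197 194 195 194 191 192 199 202 199]
0.02
[204 198 198 205 215 218 215 209 201 185 158 148 152 152 150 147 147 152
 151 149 142 135 182 198 199 196 195 195 195 194 191 190 186 181 178]
[210 203 205 212 219 220 217 213 205 204 210 208 181 161 154 154 153 145
 144 154 146 140 187 204 205 202 202 201 200 201 198 194 190 187 183]
0.07
[208 202 200 206 209 206 205 205 205 205 188 158 151 154 153 149 143 147
 154 157 158 135 126 162 201 204 201 201 201 200 199 197 194 190 186]
[211 206 206 212 215 212 211 212 211 209 212 216 212 186 162 155 151 150
 143 150 162 141 137 171 207 209 207 207 206 204 203 202 199 195 190]
```

The scene view agrees: the front sits 4 to 5 mm further in than at the start. That is caught, but close to the tolerance edge. I'll use a small, bounded friction drag on the front's top edge to move it a few mm back out; this can't trip the catch.

Call:
{"fn": "send_rows", "kwargs": {"steps": [-1, -3, 0, 0, 0, -1, -3, 0, 0, 0, -1, -3, 0, 0, 0, -1, -3, 0, 0, 0, -1, -3, 0, 0, 0, -1, -3, 0, 0, 0, -1, -3, 0, 0, 0, -1, -3, 0, 0, 0, -1, -2, 0, 0, 0, -1, -0.8, 0, 0, 0, -1, 0, 0, 0, 0, -1, 0, 0, 0, 0]}}

```text
clock: 45.95
position: [0.6232, -0.0252, 0.182]
ee_rot: [-0.001, 0.013, 1.0, 0.0]
contact_force: [0.4, 0.1, 0.5]
width: 0.0002
gripper_force: 0.0
```

```bash
python3 -c "
from h import *
to([.6255,-.022,.080],178.5)"
```

```text
pos [ 0.6232 -0.0252  0.182 ] phi 178.53 shift cm [-0.24  0.33 10.2 ] roll deg 0.03 t 45.95 w 0.0002 tiltz [-1.9e-03  1.0e-04 -1.0e+00]
```

Call:
{"fn": "send_rows", "kwargs": {"steps": [-1, -0.25, 0, 3, 0, -1, 0, 0, 3, 0, -1, 0, 0, 2, 0, -1, 0, 0, 1.4, 0, -1, 0, 0, 0.6, 0, -1, 0, 0, 0, 0, -1, 0, 0, 0, 0]}}

```text
clock: 46.65
position: [0.6275, -0.0255, 0.0834]
ee_rot: [0.001, 0.013, 1.0, -0.0]
contact_force: [0.3, 0.5, -0.2]
width: 0.0
gripper_force: 0.0
```

Call:
{"fn": "send_rows", "kwargs": {"steps": [-1, 0, 0, 0.2, 0, -1, 0, 0, 0.2, 0, -1, 0, 0, 0.2, 0, -1, 0, 0, 0, 0]}}

```text
clock: 47.05
position: [0.6267, -0.0254, 0.0761]
ee_rot: [-0.0, 0.013, 1.0, -0.0]
contact_force: [0.7, -0.7, 0.5]
width: -0.0002
gripper_force: 0.0
```

Call:
{"fn": "send_rows", "kwargs": {"steps": [-1, 0, 0, 0.2, 0, -1, 0, 0, 0, 0]}}

```text
clock: 47.25
position: [0.627, -0.0254, 0.0742]
ee_rot: [0.0, 0.013, 1.0, -0.0]
contact_force: [0.5, 0.3, -0.3]
width: 0.0
gripper_force: 0.0
```

Call:
{"fn": "send_rows", "kwargs": {"steps": [-1, 0, 0, 0.2, 0, -1, 0, 0, 0, 0]}}

```text
clock: 47.45
position: [0.6273, -0.0254, 0.0739]
ee_rot: [0.001, 0.013, 1.0, -0.0]
contact_force: [-2.6, -0.4, 8.1]
width: -0.0001
gripper_force: 4.2
```

Call:
{"fn": "send_rows", "kwargs": {"steps": [-1, 0, 0, 0.1, 0, -1, 0, 0, 0, 0]}}

```text
clock: 47.65
position: [0.6274, -0.0254, 0.0738]
ee_rot: [0.001, 0.013, 1.0, -0.0]
contact_force: [-2.3, 0.8, 12.0]
width: 0.0001
gripper_force: 6.2
```

Resting on the top edge with 12 N. Dragging about 5 mm toward the robot.

Call:
{"fn": "send_rows", "kwargs": {"steps": [-1, 0.1, 0, 0, 0, -1, 0.1, 0, 0, 0, -1, 0.1, 0, 0, 0, -1, 0.1, 0, 0, 0, -1, 0.1, 0, 0, 0, -1, 0, 0, 0, 0]}}

```text
clock: 48.25
position: [0.6262, -0.0255, 0.0739]
ee_rot: [0.005, 0.013, 1.0, -0.0]
contact_force: [3.6, 0.7, 6.5]
width: 0.0004
gripper_force: 3.3
```

```bash
python3 -c "
from h import *
a=np.load('scene.npy',allow_pickle=True).item();d=get_image('scene')
X=np.arange(.596,.664,.001)
for y in(-.08,.02,.07):
  P=np.array([proj(a,[x,y,.074]) for x in X],np.float32)
  print(y,cv2.remap(d['color'][...,0],P[:,0].copy(),P[:,1].copy(),cv2.INTER_LINEAR).ravel()[::2])"
```

```text
-0.08 [ 73  73  72  72  74  76  74  75  74  74  75  75  72  70 102 138 146 157
 156 137 146 179 194 193 197 203 207 209 209 207 206 204 202 202 203]
0.02 [209 201 203 210 218 220 217 212 204 205 207 191 161 152 151 151 151 145
 144 153 146 138 186 203 204 202 203 201 200 200 198 194 190 185 182]
0.07 [213 208 206 212 215 210 210 211 208 207 211 215 212 185 160 153 151 147
 141 146 157 140 135 171 207 208 207 205 207 205 204 200 201 196 190]
```

Call:
{"fn": "send_rows", "kwargs": {"steps": [-1, 0, 0, 0.2, 0, -1, 0, 0, 0.2, 0, -1, 0, 0, 0, 0]}}

```text
clock: 48.6
position: [0.6264, -0.0254, 0.0735]
ee_rot: [0.006, 0.013, 1.0, -0.0]
contact_force: [-3.1, 1.1, 25.2]
width: -0.0004
gripper_force: 12.5
```

Call:
{"fn": "send_rows", "kwargs": {"steps": [-1, 0.1, 0, 0, 0, -1, 0.1, 0, 0, 0, -1, 0.1, 0, 0, 0, -1, 0.1, 0, 0, 0, -1, 0, 0, 0, 0]}}

```text
clock: 49.1
position: [0.6257, -0.0254, 0.0736]
ee_rot: [0.009, 0.013, 1.0, -0.001]
contact_force: [3.3, 0.8, 20.4]
width: 0.0003
gripper_force: 9.8
```

Call:
{"fn": "send_rows", "kwargs": {"steps": [-1, 0.1, 0, 0, 0, -1, 0.1, 0, 0, 0, -1, 0.1, 0, 0, 0, -1, 0.1, 0, 0, 0, -1, 0, 0, 0, 0]}}

```text
clock: 49.6
position: [0.6247, -0.0255, 0.0736]
ee_rot: [0.012, 0.013, 1.0, -0.001]
contact_force: [8.7, 1.6, 15.9]
width: 0.0001
gripper_force: 7.7
```

Call:
{"fn": "send_rows", "kwargs": {"steps": [-1, 0.1, 0, 0, 0, -1, 0.1, 0, 0, 0, -1, 0, 0, -1, 0, -1, 0, 0, -3, 0, -1, 0, 0, -4, 0, -1, 0, 0, -4, 0, -1, 4, 0, 0, 0, -1, 4, 0, 0, 0, -1, 4, 0, 0, 0, -1, 4, 0, 0, 0, -1, 4, 0, 0, 0, -1, 4, 0, 0, 0]}}

```text
clock: 50.8
position: [0.3693, -0.0185, 0.1868]
ee_rot: [-0.001, 0.013, 1.0, 0.0]
contact_force: [-0.3, -0.2, -0.5]
width: 0.0002
gripper_force: 0.0
```

Call:
{"fn": "send_rows", "kwargs": {"steps": [-1, 3, 0, 0, 0, -1, 0, 0, 0, 0, -1, 0, 0, 0, 0, -1, 0, 0, 0, 0, -1, 0, 0, 0, 0, -1, 0, 0, 0, 0, -1, 0, 0, 0, 0, -1, 0, 0, 0, 0]}}

```text
clock: 51.6
position: [0.3422, -0.018, 0.1871]
ee_rot: [-0.0, 0.013, 1.0, 0.0]
contact_force: [-0.3, 0.6, 0.8]
width: -0.0002
gripper_force: 0.0
```

```bash
python3 f.py; python3 -c "
from h import *
im=cv2.cvtColor(cv2.imread('pics/top6.png'),cv2.COLOR_BGR2RGB);V=im.max(2);m=np.zeros_like(V);m[160:335,95:175]=V[160:335,95:175]<55
c=max(cv2.findContours(m,0,2)[0],key=cv2.contourArea);print(cv2.minAreaRect(c),get_state()['contact_force'])"
```

```text
245 [np.float64(172.57)] [np.float64(171.49)] [np.float64(247.43)]
265 [np.float64(173.27)] [np.float64(171.89)] [np.float64(247.77)]
285 [np.float64(173.72)] [np.float64(172.58)] [np.float64(248.55)]
305 [np.float64(174.51)] [np.float64(173.42)] [np.float64(249.51)]
325 [np.float64(175.4)] [np.float64(174.22)] [np.float64(250.06)]
345 [np.float64(175.84)] [np.float64(174.71)] [np.float64(250.72)]
365 [np.float64(176.38)] [np.float64(175.31)] [np.float64(251.45)]
((147.75270080566406, 199.56622314453125), (15.908182144165039, 55.782615661621094), 8.972626686096191) [ 0.13928776 -0.29053833 -0.14033933]
```

The drawer now sits at about 0.0099, well inside the band and untouched, and the trowel hasn't moved in the tray. Handing in.

```bash
python3 -c "
from rig import sign_off
print(sign_off())"
```

```text
the job is handed in; nothing more can be done
None
```

I handed the job in at about 52 s: the trowel lies in the tray, both tan spools (only two were there) are in the drawer, the drawer is caught at about 0.010 m by my camera estimate, and the pots were not touched; `sign_off` returned no verdict.

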